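Clamp the water manifold pipe with a U-bolt

TASK

Take the black rubber-sleeved U-bolt off the rack and fit it over the manifold pipe at the green middle bracket: both legs down past the pipe and through the bracket's two holes, then press it home past the spring retainers until its bend sits snug on the pipe. The bracket is still loose in its slots, so feel along the pipe for the holes with a light touch, never bear on the manifold with more than 50 N, then let go and leave everything else as it is.

Things in the scene. Friction and masses are not known exactly. Their poses are not given: they have to be found in the camera images.
- ubolt_mid (a point): The U-bolt to fit: steel, its bend and upper legs in black rubber sleeve 9.5 mm thick. Point: centre of the bend, mid-way between the legs. Own x: leg to leg; z up, bend on top. Leg centres at x = -20 and +20 mm, 49.5 mm over the sleeves. Top of bend 25 mm above the point, its inside 15 mm above. The straight sleeves, flat to grip across x, run from the point to 20 mm below it. 70 to 130 g.
- ubolt_tips (a point): Mid-way between the lower ends of the same U-bolt's legs, 54 mm below its bend's centre. Legs bare 8 mm steel below the sleeves, 32 mm clear between them, tips chamfered 1.2 mm. Axes as above.
- ubolt_bare_mid (a point): The other U-bolt on the rack, all bare steel, same size; not to be used. Point and axes as for the sleeved one.
- seat (a point): On top of the manifold pipe (27 mm steel, level, along own y; +y towards the tall tee), above the red limit marks on the mounting plate; z up. With the U-bolt fully home its bend's centre is 15 mm below the pipe's top and its leg tips 69 mm below. The green bracket to be used stands on the -y side of this point.
- mark (a point): Straight below seat, at the height of the bracket's flat level top plate (49.5 mm below the pipe's top); axes as seat. Plate 104 x 92 mm (x, y), 4 mm thick, with two 10.5 mm round holes 20 mm either side of the pipe's axis. The bracket is loose in its slots: the hole pair stands anywhere from y = -5 to y = -41 mm, not measured; 18 N of friction keeps it there.
- clip0 (a joint): Spring tongue just under the bracket plate at its x = -20 mm hole, its travel in m: 0 with no leg past it; a leg going through pushes it open by 0.5 to 3 mm and is gripped. Both legs together take about 10 N of push to go down; the tongues' own squeeze on the legs counts for some 15 N of contact force. A black block 22 mm wide in x, between the holes, bears the pipe.
- clip1 (a joint): The same tongue at the x = +20 mm hole.
- manifold: The whole manifold on its aluminium mounting plate, fixed to the bench, with bracket. Origin: underside, straight below the red marks; y along the pipe. End stands with U-bolts already fitted at y = -150 and +150 mm, up to 121 mm high; at y = +225 mm a tee with valve and coupling, 250 mm high; flow sensor at y = -250 mm, 126 mm high.
- rack: Fixed rack: blue foot 210 x 90 mm, two dark end plates 118 mm high at x = -86 and +86 mm, between them a level 27 mm pipe offcut along x, axis 100 mm up. Origin: centre of the underside. The two U-bolts hang on it about 74 mm apart, in either order: lift straight up by 60 mm or more to clear the bar.
- spanner: Loose steel spanner lying on the bench; leave alone.
- driver: Loose green-handled screwdriver lying on the bench; leave alone.
- coupling: Loose brass hose coupling, 44 mm wide, 44 mm high; leave alone. Origin: underside.
- spare_valve: Loose spare valve, 50 x 50 x 52 mm; leave alone. Origin: underside.
- spray: Loose upright bottle, 56 mm wide, 170 mm high; leave alone. Origin: underside.

How it is judged:
On the way, in this order (a step that is already met when the one before it is completed fails the run):
1. the sleeved U-bolt is lifted clear of the rack (height (world z) of ubolt_mid above 0.155 m), for 0.1 s.
2. both legs are in the bracket holes (z of ubolt_mid in the frame of seat below -0.003 m and y of ubolt_mid in the frame of seat between -0.045 and -0.001 m and x of ubolt_mid in the frame of seat between -0.005 and 0.005 m and angle between ubolt_mid's own z axis and vertical below 0.15 rad), for 0.1 s.
At the end, for the whole second after the job is handed in: The sleeved U-bolt sits on the manifold pipe with both legs through the middle bracket's holes: its bend's centre at least 13.2 mm below the top of the pipe, 1 to 45 mm from the mark along the pipe towards the flow sensor and 5 mm across, upright within 0.1 rad, at rest and released (z of ubolt_mid in the frame of seat below -0.0132 m and y of ubolt_mid in the frame of seat between -0.045 and -0.001 m and x of ubolt_mid in the frame of seat between -0.005 and 0.005 m and angle between ubolt_mid's own z axis and vertical below 0.1 rad and linear speed of ubolt below 0.02 m/s); the robot touches nothing.
It fails at once if the U-bolt bears on the manifold with more than 50 N (all contacts added) (contact force between ubolt and manifold above 50 N).
It fails at once if one of the loose things to be left alone (bare U-bolt, spanner, screwdriver, coupling, spare valve, bottle) is moved by more than 20 mm (distance of any of ubolt_bare_mid, spanner, driver, coupling, spare_valve, spray from where it was at the start of the episode above 0.02 m).
It also fails if it takes over 64 s, if anything falls off the work surface, if the arm or the gripper's body presses on something with over 40 N, if the wrist force passes 120 N, or if a joint passes its speed limit or range.

ROBOT

A 7-joint arm with a two-finger parallel gripper is mounted at the origin on the work surface. World frame = base frame: x ahead of the robot, y to its left, z up, the work surface at z = 0. Lengths are in m, angles in rad, forces in N, time in s.
With the tool pointing down it reaches from about 0.425 to 0.875 m from the base axis. Payload 8.4 kg.
Tool frame: the origin (TCP) lies on the centre line of the jaws, within the pads' length; the fingertips stand 19 mm ahead of it and the grasp point (between the pads) is the TCP (nose_length is the distance from the TCP to the fingertips, in m); z points along the fingers, x is the direction in which the jaws open and shut, and the axes are right-handed (so a half turn about z gives the same grasp; the last joint's range is limited). The gripper opens to 87 mm and grips with 3 to 60 N. Pads are 19 mm wide; open, the fingers measure 117 mm over their backs; the gripper's body (75 mm by 190 mm) begins 51 mm behind the grasp point.
Start: joints at [-1.418, 0.333, 0.04, 1.465, -0.013, 1.343, -0.059], TCP at [0.162, 0.629, 0.242] pointing down, gripper open.
Joint ranges: [-2.58, 2.58], [-0.38, 2.09], [-1.3, 1.39], [0.25, 2.4], [-1.5, 4.64], [0.08, 2.09], [-2.65, 2.65]. Speed limits (rad/s): [2.22, 2.22, 2.79, 2.79, 3.14, 3.14, 3.14].

INTERFACE

Orientations are given as a unit quaternion [x, y, z, w].
In Python, from station import * gives the robot as it stands. The module is installed in compiled form; this text tells all that it offers.
- The arm moves only by the tool send_rows, never from a script. Its argument "deltas" is a list of rows, each an object of numbers: "tx", "ty", "tz": the shift along the tool's x, y, z in units of 50 mm (1.0 is 50 mm); "ax", "ay", "az": the turn, a rotation vector about the tool's x, y, z in units of 6 degrees (1.0 is 6 degrees); "claw": the closure in counts, from 0 (fully open) to 255 (shut). A call has 1 to 8 rows; each row is the pose to reach, as a shift and turn from the pose commanded when the call began, along the tool's axes at that moment; what a row does not reach only later rows make up. A row lasts 1/8 s, in which the tool goes at most 62.5 mm and 10.7 degrees, less where a joint would pass 70% of its speed; a pose out of reach is approached as far as the arm can. A call with a gripper value outside its range is refused whole. The fingers move at their own pace and stop on an object; "grip_force" is the grip in N (left out, the last holds). Time passes only in rows, so rows that repeat a pose let the fingers close. It gives the time, the measured TCP pose, the force and the opening at its end, in the units of the state.
- state(): the state, without advancing time (a new reading comes with each control period).
- grab_frame(name): name is "side" or "top"; returns the picture (480x640x3 uint8, red, green, blue); there is no depth.
- camera_model(name): a dict with "K" (3x3 intrinsics, pixels), "distortion" ([k1, k2, p1, p2, k3] as OpenCV has them; the pictures are not rectified), "view" (4x4, takes a point from world to camera coordinates). Camera axes: x right, y up, looking along -z (the intrinsics and any distortion apply to the point x, -y, -z); pixel columns grow to the right and rows downward; lengths in m; the calibration is good to about 2 mm. A picture is of the moment at which its call begins. camera_model takes no time and is no camera call.
- job_done(): hands the job in, once; it reports no verdict.
Trained networks look in the newest picture that a camera, given by its name, has taken for a name from the list of things; names that differ only in an ending like _2 or _b are one class to them, and where a whole thing is asked for, a point or a joint stands for the part that bears it (a point fixed in the world has none). Each returns a list of dicts, best first, with "confidence" (0 to 1); they miss things now and then, are a little off and sometimes report something else, mostly with a low value. They report only what shows in the picture. A call takes as long as a camera call.
- trace(camera, target): "mask" (480x640 bool, what is visible of it) and "xy" ([column, row] in pixels, amid what is visible of it).
The state is a dict: "clock": time; "joints": joint angles; "qvel": joint speeds; "joint_efforts": joint torques, N m; "position": TCP position; "eef_rot": TCP orientation; "ft_force": force on the tool from outside, world axes, zero at the start; "torque": the same for the moment, N m; "grip_width": finger opening in m.
Only numpy, scipy, OpenCV 4.12 (cv2) and the standard library are available. Lean on these libraries where they do the work, as an engineer would, in place of code of your own. Each camera call takes 0.05 s, during which the arm holds its last target.

## Working session

There is one attempt and no reset: what is moved stays moved. The work goes in short steps, Python scripts to look and compute and a tool call to move; the robot and the scene stay as the last step left them, time stands still between calls to the robot, and variables do not carry over. Pictures are saved under pics/ and viewed, and the job is handed in when it is done.

Besides the shell and the picture viewer there is one more tool, called after ">>>" as a command line: name --argument value ..., lists and objects as JSON in quotes. send_rows: Moves the arm, as the interface text tells. Its arguments: {"type":"object","properties":{"deltas":{"type":"array"},"grip_force":{"type":"number"}},"required":["deltas"]}

```bash
mkdir -p pics
python3 - <<'E'
from station import *
import cv2,json
print(state())
for n in("side","top"):
    f=grab_frame(n); cv2.imwrite(f"pics/{n}0.png",f[:,:,::-1]); print(n,camera_model(n))
E
```

```text
{'clock': 0.0, 'joints': array([-1.41820989,  0.33390608,  0.03986811,  1.4662968 , -0.01338485,
        1.343322  , -0.05848941]), 'qvel': array([ 5.34793410e-05, -1.92994802e-04,  2.53220640e-03, -7.18149509e-04,
       -6.95531513e-05, -1.00451890e-04, -2.12178132e-03]), 'joint_efforts': array([ 2.25150484e-04, -6.56360579e+01,  1.33546852e+00, -4.03786004e+01,
       -5.96543541e-02,  4.53131483e-02,  2.04170119e-04]), 'position': array([0.16185268, 0.62905237, 0.24064982]), 'eef_rot': array([ 7.90294821e-01,  6.12726205e-01, -6.18191451e-04,  5.58692879e-04]), 'ft_force': array([0.88544572, 0.34282651, 0.70716479]), 'torque': array([-0.01907756,  0.00025125, -0.02567694]), 'grip_width': 0.08713791131570275}
side {'K': array([[570.06454707,   0.        , 312.89082715],
       [  0.        , 570.06454707, 242.41801306],
       [  0.        ,   0.        ,   1.        ]]), 'distortion': array([-0.07640896,  0.        ,  0.        ,  0.        ,  0.        ]), 'view': array([[ 0.99012698, -0.1385872 , -0.02102734, -0.46659004],
       [ 0.09899415,  0.58513717,  0.80486934, -0.13147351],
       [-0.09924071, -0.79900443,  0.59307942, -1.42622378],
       [ 0.        ,  0.        ,  0.        ,  1.        ]])}
top {'K': array([[620.02330457,   0.        , 308.28167017],
       [  0.        , 620.02330457, 241.90220791],
       [  0.        ,   0.        ,   1.        ]]), 'distortion': array([-0.08179402,  0.        ,  0.        ,  0.        ,  0.        ]), 'view': array([[ 0.01510482, -0.9997861 ,  0.0141277 , -0.01607015],
       [ 0.99525083,  0.0163922 ,  0.09595351, -0.46576749],
       [-0.09616457,  0.01261125,  0.99528555, -1.78219506],
       [ 0.        ,  0.        ,  0.        ,  1.        ]])}
```

View pics/side0.png

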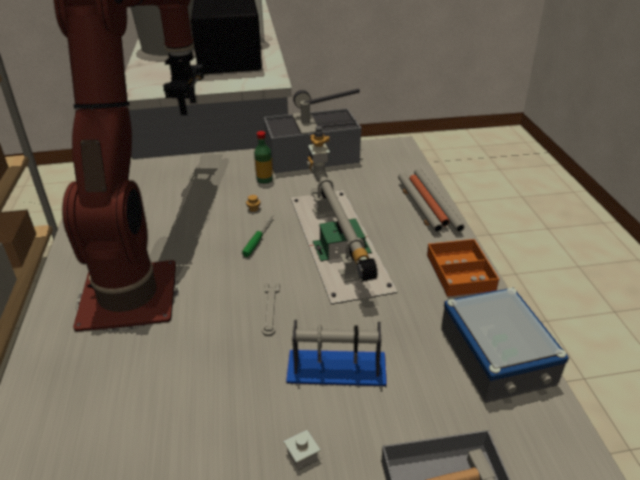

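View pics/top0.png

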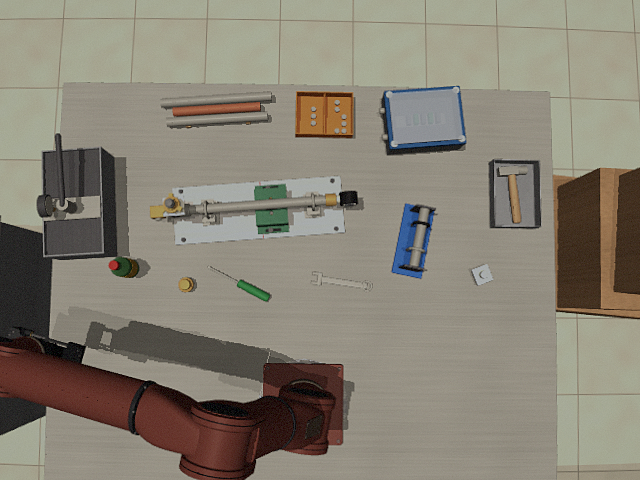

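The side view shows the manifold at about (340,240) and the rack at about (335,355), with the black U-bolt at about (357,340) and a bare one at about (320,345). In the top view the rack is at about (415,240) and the green bracket at about (271,208). Next I'll zoom in and run the networks.

```bash
cat > h.py <<'E'
from station import *
import numpy as np, cv2
from scipy.spatial.transform import Rotation as R
def proj(n,P):
    m=camera_model(n); P=np.atleast_2d(P); c=(m['view']@np.c_[P,np.ones(len(P))].T).T[:,:3]
    c=c*[1,-1,-1]
    return cv2.projectPoints(c.reshape(-1,1,3),np.zeros(3),np.zeros(3),m['K'],m['distortion'])[0][:,0]
def ray(n,uv):
    m=camera_model(n); u=cv2.undistortPoints(np.array(uv,float).reshape(-1,1,2),m['K'],m['distortion'])[:,0]
    d=np.c_[u[:,0],-u[:,1],-np.ones(len(u))]; V=m['view']; Rw=V[:3,:3].T
    return -Rw@V[:3,3], d@Rw.T
def onz(n,uv,z):
    o,d=ray(n,uv); return o+d*((z-o[2])/d[:,2])[:,None]
def tri(uvs,uvt):
    o1,d1=ray('side',uvs);o2,d2=ray('top',uvt)
    out=[]
    for a,b in zip(d1,d2):
        a=a/np.linalg.norm(a);b=b/np.linalg.norm(b)
        s=np.linalg.lstsq(np.c_[a,-b],o2-o1,rcond=None)[0]
        p,q=o1+s[0]*a,o2+s[1]*b; out.append(np.r_[(p+q)/2,np.linalg.norm(p-q)])
    return np.array(out)
E
python3 - <<'E'
from h import *
for n in("side","top"):
    f=grab_frame(n)
    over=f.copy()
    for t in("ubolt_mid","ubolt_bare_mid","rack","clip0","manifold"):
        for r in trace(n,t)[:2]:
            ys,xs=np.where(r['mask']); print(n,t,round(r['confidence'],2),r['xy'],len(xs),xs.min(),xs.max(),ys.min(),ys.max())
s=cv2.imread('pics/side0.png');t=cv2.imread('pics/top0.png')
def crop(i,x,y,w,h,k,nm): cv2.imwrite('pics/'+nm,cv2.resize(i[y:y+h,x:x+w],None,fx=k,fy=k,interpolation=cv2.INTER_CUBIC))
crop(s,280,310,115,80,6,'c_s_rack.png');crop(t,380,190,80,100,6,'c_t_rack.png')
crop(s,285,120,125,100+80,3.3,'c_s_man.png');crop(t,140,170,230,80,3.4,'c_t_man.png')
E
```

```text
side ubolt_mid 0.61 [349.5, 344.9] 166 353 357 326 362
side ubolt_bare_mid 0.57 [319.4, 339.8] 109 316 321 327 353
side rack 0.35 [249.9, 242.0] 296 241 271 216 257
side clip0 0.54 [252.0, 200.1] 168 246 259 195 210
side manifold 0.46 [354.1, 346.8] 146 353 357 326 361
top ubolt_mid 0.64 [420.6, 224.3] 73 411 429 220 227
top ubolt_bare_mid 0.4 [417.2, 250.3] 6 419 422 249 250
top rack 0.72 [411.3, 239.6] 2004 392 435 203 277
top manifold 0.89 [258.3, 210.4] 10244 150 357 176 244
```

View pics/c_s_rack.png

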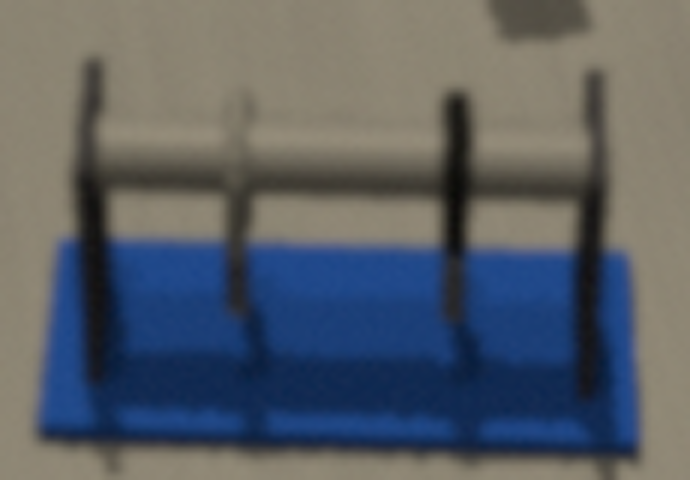

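View pics/c_t_rack.png

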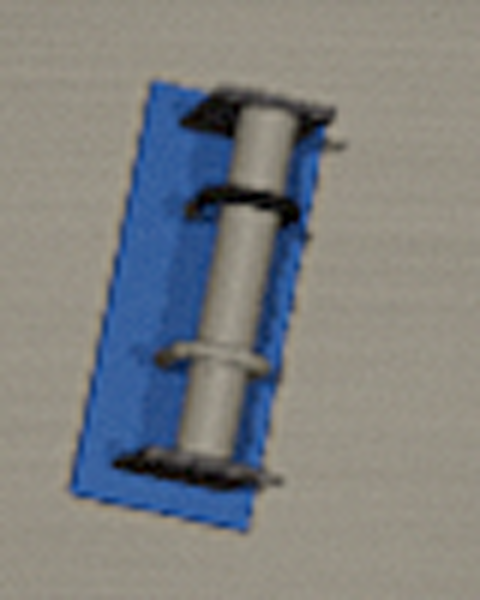

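View pics/c_s_man.png

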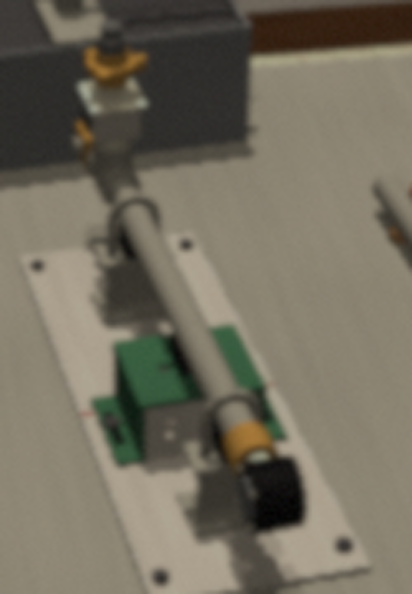

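View pics/c_t_man.png

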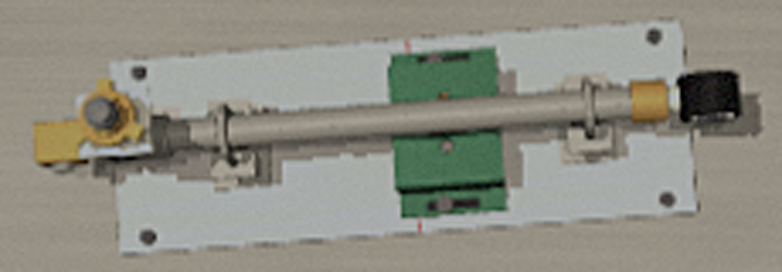

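Run:
```python
from h import *
s=cv2.imread('pics/side0.png');t=cv2.imread('pics/top0.png')
def crop(i,x,y,w,h,k,nm): cv2.imwrite('pics/'+nm,cv2.resize(i[y:y+h,x:x+w],None,fx=k,fy=k,interpolation=cv2.INTER_CUBIC))
crop(s,305,205,75,60,10,'d_s.png');crop(t,245,180,60,60,10,'d_t.png')
```

```text
(no output)
```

View pics/d_s.png

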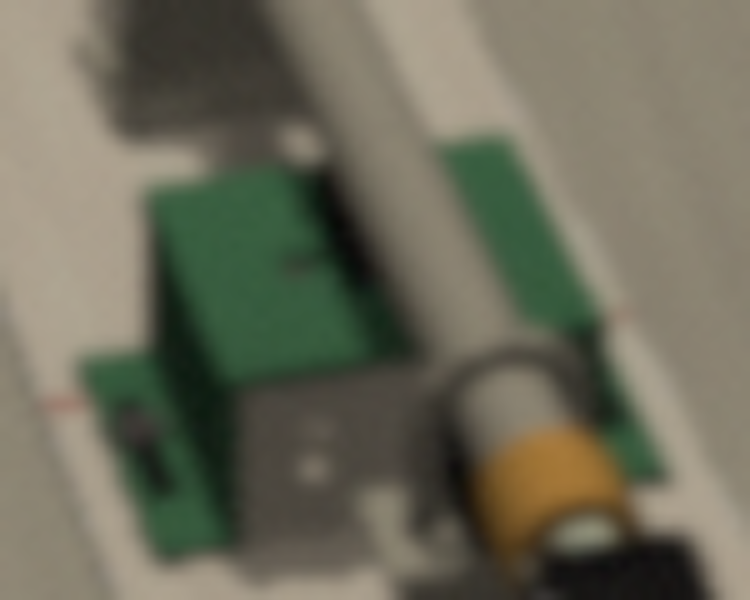

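View pics/d_t.png

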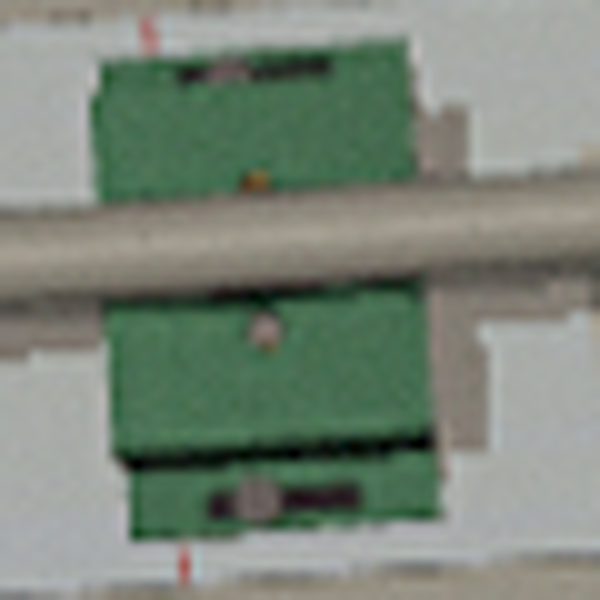

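Run:
```python
from h import *
def S(x,y): return (305+(x+.5)/10-.5, 205+(y+.5)/10-.5)
def T(x,y): return (245+(x+.5)/10-.5, 180+(y+.5)/10-.5)
print('hole near,', tri([S(298,262)],[T(264,330)]).round(4))
print('top plate corner etc',tri([S(150,190),S(222,385),S(60,403),S(625,315),S(85,360),S(162,557)],[T(105,303),T(0,0),T(185,567),T(150,37),T(132,540),T(440,517)]).round(4))
# rack: ubolt bend top etc
def SR(x,y): return (280+(x+.5)/6-.5,310+(y+.5)/6-.5)
def TR(x,y): return (380+(x+.5)/6-.5,190+(y+.5)/6-.5)
print('rack foot corners',tri([SR(42,435),SR(635,450),SR(628,258),SR(62,245)],[TR(248,530),TR(325,125),TR(152,85),TR(72,492)]).round(4))
print(onz('top',[TR(72,492),TR(152,85),TR(248,530),TR(318,125)],0.012).round(4))
print(onz('side',[SR(42,435),SR(635,450)],0.0).round(4))
print('ends bar',onz('top',[TR(268,110),TR(208,455)],0.113).round(4))
print('sleeved top', tri([SR(456,95)],[TR(244,197)]).round(4), 'bare',tri([SR(238,95)],[TR(216,352)]).round(4))
print('legs tips side',onz('side',[SR(453,318),SR(236,312)],0.04))
```

```text
hole near, [[5.445e-01 9.970e-02 6.260e-02 2.000e-04]]
top plate corner etc [[ 5.315e-01  1.461e-01  6.070e-02  4.050e-02]
 [ 5.959e-01  1.856e-01 -2.860e-02  1.201e-01]
 [ 4.822e-01  1.243e-01  5.400e-03  1.000e-04]
 [ 6.420e-01  1.380e-01  5.800e-03  4.100e-03]
 [ 4.905e-01  1.398e-01  7.600e-03  1.800e-03]
 [ 4.987e-01  4.950e-02  7.100e-03  1.400e-03]]
rack foot corners [[ 3.673e-01 -3.419e-01  3.400e-03  1.000e-03]
 [ 5.691e-01 -3.810e-01  3.400e-03  2.000e-03]
 [ 5.873e-01 -2.945e-01  4.400e-03  2.100e-03]
 [ 3.842e-01 -2.549e-01  4.400e-03  1.000e-04]]
[[ 0.3838 -0.2538  0.012 ]
 [ 0.5851 -0.293   0.012 ]
 [ 0.3665 -0.3402  0.012 ]
 [ 0.5667 -0.3755  0.012 ]]
[[ 0.368  -0.339  -0.    ]
 [ 0.5709 -0.3782  0.    ]]
ends bar [[ 0.558  -0.3302  0.113 ]
 [ 0.3967 -0.3018  0.113 ]]
sleeved top [[ 0.5163 -0.3172  0.1216  0.0009]] bare [[ 0.444  -0.3042  0.1204  0.0005]]
legs tips side [[ 0.51249783 -0.3433987   0.04      ]
 [ 0.43875393 -0.32874686  0.04      ]]
```

```bash
cat > fit.py <<'E'
from h import *
from scipy.optimize import minimize
s=cv2.imread('pics/side0.png').astype(int);t=cv2.imread('pics/top0.png').astype(int)
K=8
def tube(n,pose,parts,x0,y0,w,h):
    x,y,z,yaw=pose; im=np.zeros((h*K,w*K),np.uint8)
    c,sn=np.cos(yaw),np.sin(yaw)
    for pts in parts:
        P=[[x+c*a-sn*b,y+sn*a+c*b,z+d] for a,b,d in pts]
        uv=proj(n,P); uv=(uv-[x0,y0]+.5)*K
        cv2.fillConvexPoly(im,cv2.convexHull(uv.astype(np.float32)).astype(np.int32),255)
    return cv2.resize(im,(w,h),interpolation=cv2.INTER_AREA)/255.
def disc(p,ax,r,k=12):
    # circle at p perpendicular to ax (in xz plane)
    ax=np.array(ax)/np.linalg.norm(ax); u=np.array([0,1,0]); v=np.cross(ax,u)
    return [p+r*(np.cos(a)*u+np.sin(a)*v) for a in np.arange(k)*2*np.pi/k]
r=4.75e-3
cl=[(np.array([-.02,0,-.02]),(0,0,1))]+[(np.array([.02*np.cos(a),0,.02*np.sin(a)]),(-np.sin(a),0,np.cos(a))) for a in np.linspace(np.pi,0,15)]+[(np.array([.02,0,-.02]),(0,0,-1))]
D=[disc(p,a,r) for p,a in cl]
parts=[D[i]+D[i+1] for i in range(len(D)-1)]
box={'top':(405,215,32,18),'side':(350,322,12,34)}
def dark(n):
    i={'top':t,'side':s}[n];x0,y0,w,h=box[n]
    g=i[y0:y0+h,x0:x0+w]; v=g.mean(2)
    # darkness relative; blue foot is dark too so use max channel
    m=g.max(2); return np.clip((120-m)/80.,0,1) if n=='side' else np.clip((110-m)/75.,0,1)
obs={n:dark(n) for n in box}
if __name__=='__main__':
    def cost(p,ns=('top','side')):
        tot=0
        for n in ns:
            tot+=((tube(n,p,parts,*box[n])-obs[n])**2).sum()
        return tot
    for ns in (('top','side'),('top',)):
      best=None
      for yaw0 in (np.radians(70),np.radians(80),np.radians(90)):
        f=lambda q:cost([q[0]/1e3,q[1]/1e3,.0985,q[2]],ns)
        o=minimize(f,[516,-317,yaw0],method='Nelder-Mead',options=dict(initial_simplex=[[516,-317,yaw0],[519,-317,yaw0],[516,-314,yaw0],[516,-317,yaw0+.1]],xatol=.05,fatol=.01))
        if best is None or o.fun<best.fun: best=o
        print(ns,o.x[:2],np.degrees(o.x[2]),o.fun)
    p=[best.x[0]/1e3,best.x[1]/1e3,.0985,best.x[2]]
    A=[np.hstack([obs[n],tube(n,p,parts,*box[n])])*255 for n in box]
    cv2.imwrite('pics/fit_top.png',cv2.resize(A[0],None,fx=8,fy=8,interpolation=0))
    cv2.imwrite('pics/fit_side.png',cv2.resize(A[1],None,fx=10,fy=10,interpolation=0))
E
python3 fit.py
```

```text
Traceback (most recent call last):
  File "fit.py", line 38, in <module>
    o=minimize(f,[516,-317,yaw0],method='Nelder-Mead',options=dict(initial_simplex=[[516,-317,yaw0],[519,-317,yaw0],[516,-314,yaw0],[516,-317,yaw0+.1]],xatol=.05,fatol=.01))
  File "fit.py", line 37, in <lambda>
    f=lambda q:cost([q[0]/1e3,q[1]/1e3,.0985,q[2]],ns)
               ~~~~^^^^^^^^^^^^^^^^^^^^^^^^^^^^^^^^^^^
  File "fit.py", line 32, in cost
    tot+=((tube(n,p,parts,*box[n])-obs[n])**2).sum()
           ~~~~^^^^^^^^^^^^^^^^^^^
  File "fit.py", line 10, in tube
    uv=proj(n,P); uv=(uv-[x0,y0]+.5)*K
  File "h.py", line 5, in proj
    m=camera_model(n); P=np.atleast_2d(P); c=(m['view']@np.c_[P,np.ones(len(P))].T).T[:,:3]
ValueError: time passes only in moves, steps and waits
```

Run:
```python
from h import *
t=cv2.imread('pics/top0.png').astype(float)
# pipe edges per column, columns away from brackets, intensity profile
g=t[:,:,2] # red channel: green bracket dark, 
for c in (262,266,275,280,284):
    print(c,g[190:222,c].astype(int))
print(proj('top',[[.5621,.131,.0985]]))
for z in(.0615,):
    a=onz('top',[(270.95,212.55),(270.15,197.75)],z); print(a.round(4))
a=onz('top',[(263.05,236.25),(259.55,183.25)],.0065);print(a.round(4))
```

```text
262 [ 70  75  70  68  71  71  76  70  66  70 111 138 140 158 163 152 138 126
 103  60  37  62  71  73  69  65  71  73  71  73  70  71]
266 [ 67  76  72  72  73  73  68  72  67  98 128 138 146 157 157 146 136 125
  89  35  23  62  78  71  69  70  77  72  75  70  70  70]
275 [ 72  68  69  71  71  71  75  71  66 109 137 144 156 165 150 137 125 110
  62  20  64  75  75  71  70  69  71  72  77  70  76  71]
280 [ 69  69  71  71  62  75  65  65  95 124 138 148 159 158 149 132 123  85
  39  48  65  78  75  72  75  70  74  68  72  69  68  76]
284 [ 66  69  67  65  66  68  68  55  97 135 142 150 164 157 140 127 114  74
  24  58  75  67  66  68  70  71  71  72  73  66  69  77]
[[259.34961259 204.34992292]]
[[0.5448 0.0998 0.0615]
 [0.5875 0.103  0.0615]]
[[0.482  0.1242 0.0065]
 [0.6398 0.1382 0.0065]]
```

```bash
python3 - <<'E'
import pickle
from station import *
pickle.dump({n:camera_model(n) for n in('side','top')},open('cam.pkl','wb'))
E
sed -i 's/^def proj/import pickle\nCM=pickle.load(open("\.\/cam.pkl","rb"))\ndef camera_model(n): return CM[n]\ndef proj/' h.py
python3 fit.py
python3 - <<'E'
from h import *
p=onz('top',[(262,204.15),(266,203.7),(275,203.3),(280,202.7),(284,202.55)],.0985);print(p.round(4))
k=np.polyfit(p[:,1],p[:,0],1);print('pipe yaw',np.degrees(np.arctan(-k[0])),'x at y=.1014',np.polyval(k,.1014),'x at .131',np.polyval(k,.131))
E
```

```text
('top', 'side') [ 515.30738147 -325.66772022] 78.3998170509617 38.838092007881585
('top', 'side') [ 515.46749864 -325.6755643 ] 78.6202541242869 38.870191200499804
('top', 'side') [ 515.39051349 -325.60227617] 78.84673661571722 38.90277828239139
('top',) [ 515.22157967 -323.90138192] 81.04592439823752 11.007667820069205
('top',) [ 515.16059164 -323.84363107] 81.14652069009504 10.98982852748943
('top',) [ 515.22674684 -323.62548792] 81.89918317847237 10.91839753940792
[[0.5628 0.1236 0.0985]
 [0.5643 0.1124 0.0985]
 [0.5658 0.0872 0.0985]
 [0.5677 0.0732 0.0985]
 [0.5684 0.062  0.0985]]
pipe yaw 5.102290603283205 x at y=.1014 0.5649232401248593 x at .131 0.5622803177072624[ WARN:0@4.577] global loadsave.cpp:1063 imwrite_ Unsupported depth image for selected encoder is fallbacked to CV_8U.
```

```bash
cat >> h.py <<'E'
def yawof(q): 
    a=R.from_quat(q).as_matrix()[:,0]; return np.degrees(np.arctan2(a[1],a[0]))
def plan(wps,turn=True):
    st=state(); p=st['position'];M=R.from_quat(st['eef_rot']).as_matrix(); y0=yawof(st['eef_rot'])
    print('at',p.round(4),'yaw',round(y0,2),'t',round(st['clock'],2),'w',round(st['grip_width'],4),'F',st['ft_force'].round(1))
    for x,y,z,yaw in wps:
        d=M.T@(np.array([x,y,z])-p)/.05
        Rt=np.column_stack([[np.cos(np.radians(yaw)),np.sin(np.radians(yaw)),0],[np.sin(np.radians(yaw)),-np.cos(np.radians(yaw)),0],[0,0,-1]])
        a=np.degrees(R.from_matrix(M.T@Rt).as_rotvec())/6
        print(dict(tx=round(d[0],3),ty=round(d[1],3),tz=round(d[2],3),ax=round(a[0],2),ay=round(a[1],2),az=round(a[2],2)))
E
python3 -c "
from h import *
plan([(.26,.52,.33,76),(.38,.36,.34,77),(.46,.15,.34,78),(.49,-.05,.32,79),(.51,-.25,.26,79.5),(.515,-.3245,.2,79.5)])"
```

```text
at [0.162  0.6295 0.2416] yaw 75.57 t 0.7 w 0.0871 F [-0.7  0.5  0.7]
{'tx': np.float64(-1.632), 'ty': np.float64(2.445), 'tz': np.float64(-1.768), 'ax': np.float64(-0.0), 'ay': np.float64(-0.0), 'az': np.float64(-0.07)}
{'tx': np.float64(-4.133), 'ty': np.float64(5.566), 'tz': np.float64(-1.969), 'ax': np.float64(-0.0), 'ay': np.float64(-0.0), 'az': np.float64(-0.24)}
{'tx': np.float64(-7.802), 'ty': np.float64(8.162), 'tz': np.float64(-1.969), 'ax': np.float64(-0.0), 'ay': np.float64(-0.0), 'az': np.float64(-0.4)}
{'tx': np.float64(-11.526), 'ty': np.float64(9.74), 'tz': np.float64(-1.569), 'ax': np.float64(-0.0), 'ay': np.float64(-0.0), 'az': np.float64(-0.57)}
{'tx': np.float64(-15.3), 'ty': np.float64(11.124), 'tz': np.float64(-0.369), 'ax': np.float64(-0.0), 'ay': np.float64(-0.0), 'az': np.float64(-0.65)}
{'tx': np.float64(-16.719), 'ty': np.float64(11.593), 'tz': np.float64(0.831), 'ax': np.float64(-0.0), 'ay': np.float64(-0.0), 'az': np.float64(-0.65)}
```

>>> send_rows --deltas '[{"tx":-0.5,"ty":0.5,"tz":-0.7},{"tx":-1.0,"ty":1.3,"tz":-1.3},{"tx":-1.6,"ty":2.1,"tz":-1.8},{"tx":-2.2,"ty":2.9,"tz":-1.95},{"tx":-2.9,"ty":3.7,"tz":-1.95},{"tx":-3.5,"ty":4.6,"tz":-1.95,"az":-0.2},{"tx":-4.1,"ty":5.4,"tz":-1.95,"az":-0.2},{"tx":-4.8,"ty":6.1,"tz":-1.95,"az":-0.3}]'

```text
schema error: expected keys tx, ty, tz, ax, ay, az, claw
```

```bash
python3 -c "
from h import *
plan([(.46,.15,.34,78),(.49,-.05,.32,79),(.51,-.25,.26,79.5),(.515,-.3245,.2,79.5)])"
```

```text
at [0.162  0.6295 0.2416] yaw 75.57 t 0.7 w 0.0871 F [-0.7  0.5  0.7]
{'tx': np.float64(-7.802), 'ty': np.float64(8.162), 'tz': np.float64(-1.969), 'ax': np.float64(-0.0), 'ay': np.float64(-0.0), 'az': np.float64(-0.4)}
{'tx': np.float64(-11.526), 'ty': np.float64(9.74), 'tz': np.float64(-1.569), 'ax': np.float64(-0.0), 'ay': np.float64(-0.0), 'az': np.float64(-0.57)}
{'tx': np.float64(-15.3), 'ty': np.float64(11.124), 'tz': np.float64(-0.369), 'ax': np.float64(-0.0), 'ay': np.float64(-0.0), 'az': np.float64(-0.65)}
{'tx': np.float64(-16.719), 'ty': np.float64(11.593), 'tz': np.float64(0.831), 'ax': np.float64(-0.0), 'ay': np.float64(-0.0), 'az': np.float64(-0.65)}
```

All keys are required.

>>> send_rows --deltas '[{"tx":-0.5,"ty":0.5,"tz":-0.7,"ax":0,"ay":0,"az":0,"claw":0},{"tx":-1.0,"ty":1.3,"tz":-1.3,"ax":0,"ay":0,"az":0,"claw":0},{"tx":-1.6,"ty":2.1,"tz":-1.8,"ax":0,"ay":0,"az":0,"claw":0},{"tx":-2.2,"ty":2.9,"tz":-1.95,"ax":0,"ay":0,"az":0,"claw":0},{"tx":-2.9,"ty":3.7,"tz":-1.95,"ax":0,"ay":0,"az":0,"claw":0},{"tx":-3.5,"ty":4.6,"tz":-1.95,"ax":0,"ay":0,"az":-0.2,"claw":0},{"tx":-4.1,"ty":5.4,"tz":-1.95,"ax":0,"ay":0,"az":-0.2,"claw":0},{"tx":-4.8,"ty":6.1,"tz":-1.95,"ax":0,"ay":0,"az":-0.3,"claw":0}]'

```text
clock: 1.7
position: [0.3986, 0.3195, 0.3392]
eef_rot: [0.781, 0.625, 0.0, -0.0]
ft_force: [0.8, 0.4, 0.1]
grip_width: 0.0869
```

```bash
python3 -c "
from h import *
print(state()['joints'])
plan([(.46,.15,.34,78),(.49,-.05,.32,79),(.51,-.25,.26,79.5),(.515,-.3245,.2,79.5)])"
```

```text
[-1.04946281e+00  2.78397183e-03  2.89053259e-01  1.65196939e+00
 -8.06490186e-04  1.48647028e+00  5.89767628e-01]
at [0.3986 0.3195 0.3392] yaw 77.36 t 1.7 w 0.0869 F [0.8 0.4 0.1]
{'tx': np.float64(-3.04), 'ty': np.float64(1.941), 'tz': np.float64(-0.017), 'ax': np.float64(0.0), 'ay': np.float64(-0.0), 'az': np.float64(-0.11)}
{'tx': np.float64(-6.811), 'ty': np.float64(3.402), 'tz': np.float64(0.382), 'ax': np.float64(0.0), 'ay': np.float64(-0.0), 'az': np.float64(-0.27)}
{'tx': np.float64(-10.627), 'ty': np.float64(4.667), 'tz': np.float64(1.581), 'ax': np.float64(0.0), 'ay': np.float64(-0.0), 'az': np.float64(-0.36)}
{'tx': np.float64(-12.06), 'ty': np.float64(5.091), 'tz': np.float64(2.78), 'ax': np.float64(0.0), 'ay': np.float64(-0.0), 'az': np.float64(-0.36)}
```

>>> send_rows --deltas '[{"tx":-0.9,"ty":0.6,"tz":0,"ax":0,"ay":0,"az":0,"claw":0},{"tx":-1.9,"ty":1.2,"tz":0,"ax":0,"ay":0,"az":-0.1,"claw":0},{"tx":-3.0,"ty":1.8,"tz":0,"ax":0,"ay":0,"az":-0.1,"claw":0},{"tx":-4.0,"ty":2.3,"tz":0.1,"ax":0,"ay":0,"az":-0.2,"claw":0},{"tx":-5.1,"ty":2.8,"tz":0.3,"ax":0,"ay":0,"az":-0.2,"claw":0},{"tx":-6.1,"ty":3.2,"tz":0.5,"ax":0,"ay":0,"az":-0.3,"claw":0},{"tx":-7.1,"ty":3.5,"tz":0.8,"ax":0,"ay":0,"az":-0.3,"claw":0},{"tx":-8.1,"ty":3.8,"tz":1.1,"ax":0,"ay":0,"az":-0.36,"claw":0}]'

```text
clock: 2.7
position: [0.4943, -0.1174, 0.284]
eef_rot: [0.769, 0.64, 0.001, 0.0]
ft_force: [1.3, 0.7, -0.2]
grip_width: 0.0867
```

```bash
python3 -c "
from h import *
print(state()['joints'])
plan([(.515,-.3245,.2,79.5)])"
```

```text
[-0.64325295 -0.00952664  0.79727417  1.77178174  0.00621008  1.37544235
  1.54118318]
at [ 0.4943 -0.1174  0.284 ] yaw 79.55 t 2.7 w 0.0867 F [ 1.3  0.7 -0.2]
{'tx': np.float64(-3.999), 'ty': np.float64(1.157), 'tz': np.float64(1.678), 'ax': np.float64(0.01), 'ay': np.float64(-0.01), 'az': np.float64(0.01)}
```

>>> send_rows --deltas '[{"tx":-1.0,"ty":0.3,"tz":0.4,"ax":0,"ay":0,"az":0,"claw":0},{"tx":-2.0,"ty":0.6,"tz":0.8,"ax":0,"ay":0,"az":0,"claw":0},{"tx":-3.0,"ty":0.9,"tz":1.2,"ax":0,"ay":0,"az":0,"claw":0},{"tx":-4.0,"ty":1.16,"tz":1.6,"ax":0,"ay":0,"az":0,"claw":0},{"tx":-4.0,"ty":1.16,"tz":1.67,"ax":0,"ay":0,"az":0,"claw":0},{"tx":-4.0,"ty":1.16,"tz":1.67,"ax":0,"ay":0,"az":0,"claw":0}]'

```text
clock: 3.45
position: [0.515, -0.3226, 0.2003]
eef_rot: [0.769, 0.639, -0.0, -0.0]
ft_force: [0.5, 0.5, 0.5]
grip_width: 0.087
```

```bash
python3 -c "
from h import *
plan([(.515,-.3245,.15,79.5),(.515,-.3245,.0895,79.5)])
s=grab_frame('side');t=grab_frame('top')
c=np.hstack([cv2.resize(s[270:390,270:400],(520,480),interpolation=2),cv2.resize(t[190:290,380:460],(280,350),interpolation=2)[:480] if 0 else cv2.copyMakeBorder(cv2.resize(t[190:290,390:446],(268,480),interpolation=2),0,0,0,0,0)])
cv2.imwrite('pics/above.png',c[:,:,::-1])"
```

```text
at [ 0.515  -0.3226  0.2003] yaw 79.51 t 3.45 w 0.087 F [0.5 0.5 0.5]
{'tx': np.float64(-0.037), 'ty': np.float64(0.008), 'tz': np.float64(1.006), 'ax': np.float64(-0.01), 'ay': np.float64(-0.0), 'az': np.float64(0.0)}
{'tx': np.float64(-0.038), 'ty': np.float64(0.009), 'tz': np.float64(2.216), 'ax': np.float64(-0.01), 'ay': np.float64(-0.0), 'az': np.float64(0.0)}
```

View pics/above.png

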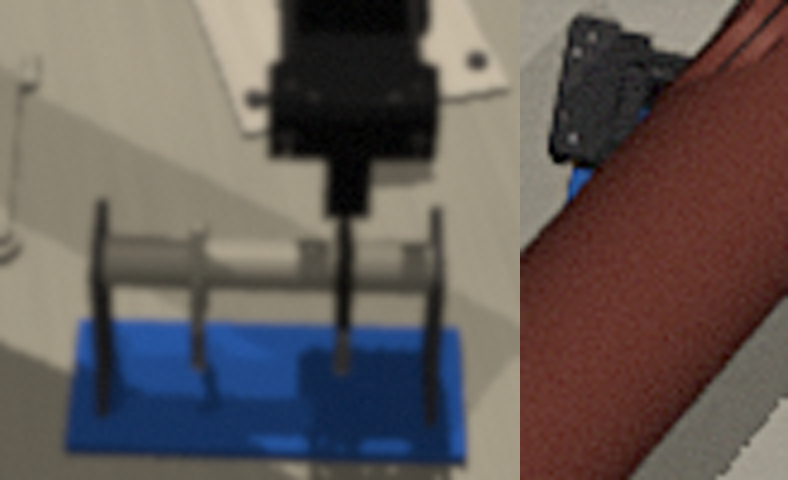

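The finger is in line with the black U-bolt in the side view (column 345 against 343). The top view is blocked by the arm. I'll descend and grip.

>>> send_rows --deltas '[{"tx":-0.01,"ty":0.01,"tz":0.7,"ax":0,"ay":0,"az":0,"claw":0},{"tx":-0.01,"ty":0.01,"tz":1.3,"ax":0,"ay":0,"az":0,"claw":0},{"tx":-0.01,"ty":0.01,"tz":1.8,"ax":0,"ay":0,"az":0,"claw":0},{"tx":-0.01,"ty":0.01,"tz":2.15,"ax":0,"ay":0,"az":0,"claw":0},{"tx":-0.01,"ty":0.01,"tz":2.22,"ax":0,"ay":0,"az":0,"claw":0},{"tx":-0.01,"ty":0.01,"tz":2.22,"ax":0,"ay":0,"az":0,"claw":0}]'

```text
clock: 4.3
position: [0.516, -0.3235, 0.0903]
eef_rot: [0.769, 0.64, 0.0, 0.0]
ft_force: [0.8, -0.2, -0.3]
grip_width: 0.087
```

>>> send_rows --deltas '[{"tx":0,"ty":0,"tz":0,"ax":0,"ay":0,"az":0,"claw":120},{"tx":0,"ty":0,"tz":0,"ax":0,"ay":0,"az":0,"claw":150},{"tx":0,"ty":0,"tz":0,"ax":0,"ay":0,"az":0,"claw":180},{"tx":0,"ty":0,"tz":0,"ax":0,"ay":0,"az":0,"claw":200},{"tx":0,"ty":0,"tz":0,"ax":0,"ay":0,"az":0,"claw":200}]' --grip_force 10

```text
clock: 4.92
position: [0.5154, -0.3238, 0.0896]
eef_rot: [0.769, 0.64, -0.0, 0.0]
ft_force: [0.3, -0.0, 0.5]
grip_width: 0.0496
```

```bash
python3 -c "
from h import *
plan([(.515,-.3245,.25,79.5)])"
```

```text
at [ 0.5154 -0.3238  0.0896] yaw 79.52 t 4.92 w 0.0496 F [ 0.3 -0.   0.5]
{'tx': np.float64(-0.017), 'ty': np.float64(-0.005), 'tz': np.float64(-3.208), 'ax': np.float64(0.0), 'ay': np.float64(0.0), 'az': np.float64(0.0)}
```

>>> send_rows --deltas '[{"tx":0,"ty":0,"tz":0,"ax":0,"ay":0,"az":0,"claw":230},{"tx":0,"ty":0,"tz":0,"ax":0,"ay":0,"az":0,"claw":230},{"tx":0,"ty":0,"tz":-0.1,"ax":0,"ay":0,"az":0,"claw":230},{"tx":0,"ty":0,"tz":-0.6,"ax":0,"ay":0,"az":0,"claw":230},{"tx":0,"ty":0,"tz":-1.2,"ax":0,"ay":0,"az":0,"claw":230},{"tx":0,"ty":0,"tz":-2.0,"ax":0,"ay":0,"az":0,"claw":230},{"tx":0,"ty":0,"tz":-2.8,"ax":0,"ay":0,"az":0,"claw":230},{"tx":0,"ty":0,"tz":-3.2,"ax":0,"ay":0,"az":0,"claw":230}]' --grip_force 50

```text
clock: 5.92
position: [0.5159, -0.3237, 0.2517]
eef_rot: [0.769, 0.64, 0.001, 0.001]
ft_force: [-0.3, -0.8, -1.5]
grip_width: 0.0489
```

```bash
python3 -c "
from h import *
plan([(.515,-.3245,.25,79.5),(.5,-.1,.25,40),(.5647,.0885,.23,5)])
s=grab_frame('side')
cv2.imwrite('pics/lift.png',cv2.resize(s[220:400,250:410],(640,720),interpolation=2)[:600,:,::-1])
for r in trace('side','ubolt_bare_mid')[:1]: print(r['xy'],r['confidence'])"
```

```text
at [ 0.5159 -0.3237  0.2517] yaw 79.54 t 5.92 w 0.0489 F [-0.3 -0.8 -1.5]
{'tx': np.float64(-0.019), 'ty': np.float64(-0.015), 'tz': np.float64(0.034), 'ax': np.float64(0.02), 'ay': np.float64(0.0), 'az': np.float64(0.01)}
{'tx': np.float64(4.342), 'ty': np.float64(-1.125), 'tz': np.float64(0.032), 'ax': np.float64(0.02), 'ay': np.float64(-0.01), 'az': np.float64(6.59)}
{'tx': np.float64(8.284), 'ty': np.float64(-0.538), 'tz': np.float64(0.433), 'ax': np.float64(0.02), 'ay': np.float64(-0.01), 'az': np.float64(12.42)}
[320.1, 338.7] 0.63
```

View pics/lift.png

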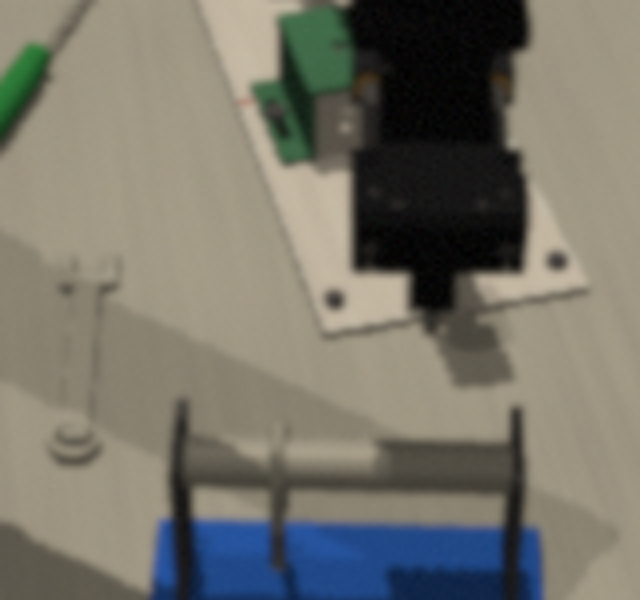

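The black U-bolt has left the bar and is in the jaws (leg tip at about (432,318) in the crop). The bare one is still on the bar. Now I'll swing over to the manifold.

>>> send_rows --deltas '[{"tx":0.7,"ty":-0.1,"tz":0,"ax":0,"ay":0,"az":1.0,"claw":230},{"tx":1.5,"ty":-0.3,"tz":0,"ax":0,"ay":0,"az":2.2,"claw":230},{"tx":2.4,"ty":-0.5,"tz":0,"ax":0,"ay":0,"az":3.5,"claw":230},{"tx":3.3,"ty":-0.8,"tz":0,"ax":0,"ay":0,"az":4.8,"claw":230},{"tx":4.2,"ty":-1.1,"tz":0,"ax":0,"ay":0,"az":6.2,"claw":230},{"tx":5.0,"ty":-1.1,"tz":0,"ax":0,"ay":0,"az":7.6,"claw":230},{"tx":5.9,"ty":-1.0,"tz":0.0,"ax":0,"ay":0,"az":9.0,"claw":230},{"tx":6.8,"ty":-0.8,"tz":0.1,"ax":0,"ay":0,"az":10.4,"claw":230}]'

```text
clock: 7.02
position: [0.5375, 0.0201, 0.2434]
eef_rot: [0.989, 0.147, -0.001, -0.001]
ft_force: [0.2, -0.1, -0.8]
grip_width: 0.0486
```

```bash
python3 -c "
from h import *
plan([(.5649,.1012,.2,5)]);print(state()['joints'])"
```

```text
at [0.5375 0.0201 0.2434] yaw 16.91 t 7.03 w 0.0486 F [ 0.2 -0.1 -0.8]
{'tx': np.float64(0.998), 'ty': np.float64(-1.391), 'tz': np.float64(0.868), 'ax': np.float64(-0.01), 'ay': np.float64(0.01), 'az': np.float64(1.99)}
[-0.98468783  0.12962186  0.95427917  1.77136302 -0.11086316  1.29774419
  0.29088366]
```

>>> send_rows --deltas '[{"tx":0.4,"ty":-0.6,"tz":0.3,"ax":0,"ay":0,"az":0.9,"claw":230},{"tx":0.8,"ty":-1.2,"tz":0.7,"ax":0,"ay":0,"az":1.7,"claw":230},{"tx":1.0,"ty":-1.39,"tz":1.1,"ax":0,"ay":0,"az":1.99,"claw":230},{"tx":1.0,"ty":-1.39,"tz":1.3,"ax":0,"ay":0,"az":1.99,"claw":230},{"tx":1.0,"ty":-1.39,"tz":1.3,"ax":0,"ay":0,"az":1.99,"claw":230}]'

```text
clock: 7.65
position: [0.5643, 0.0979, 0.1784]
eef_rot: [0.999, 0.045, -0.001, 0.001]
ft_force: [-0.0, 0.1, -0.6]
grip_width: 0.0485
```

```bash
python3 -c "
from h import *
plan([(.5649,.1012,.12,5)]);print(state()['joints'])
s=grab_frame('side');t=grab_frame('top')
cv2.imwrite('pics/over_s.png',cv2.resize(s[150:270,290:390],(660,792),interpolation=2)[:600,:,::-1])
cv2.imwrite('pics/over_t.png',cv2.resize(t[160:260,220:330],(660,600),interpolation=2)[:,:,::-1])
for r in trace('side','ubolt_mid')[:2]: print(r['xy'],r['confidence'],r['mask'].sum())
"
```

```text
at [0.5643 0.0979 0.1784] yaw 5.16 t 7.65 w 0.0485 F [-0.   0.1 -0.6]
{'tx': np.float64(0.021), 'ty': np.float64(-0.065), 'tz': np.float64(1.168), 'ax': np.float64(0.01), 'ay': np.float64(0.02), 'az': np.float64(0.03)}
[-1.01015805  0.30299954  0.91481604  1.7730399  -0.25580276  1.19401473
  0.0685172 ]
[338.1, 186.7] 0.65 175
```

View pics/over_s.png

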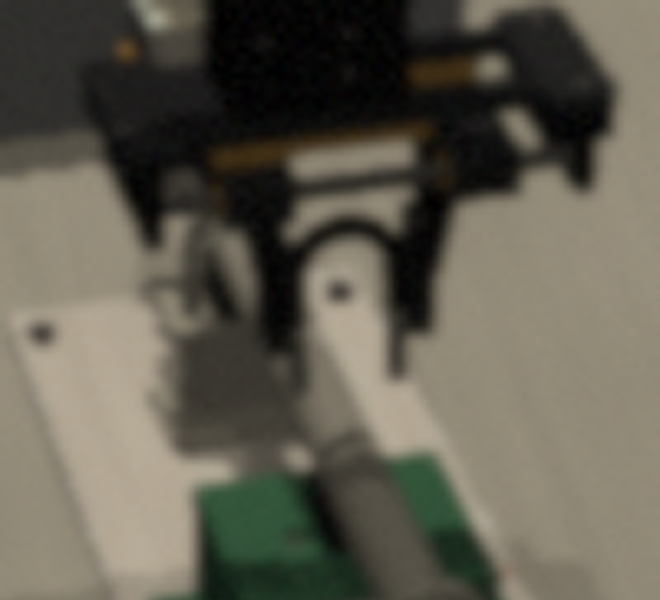

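View pics/over_t.png

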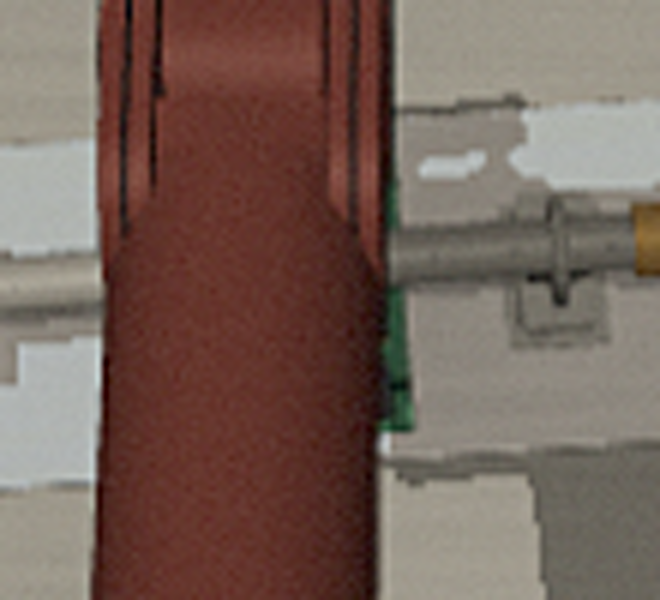

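```bash
python3 -c "
from h import *
p=state()['position'];x=np.array([np.cos(.089),np.sin(.089),0]);y=np.array([-x[1],x[0],0])
for dz,nm in((-.0451,'tips'),(.0089+.025,'top'),(.0089+.015,'in')):
  for o in (-.02,0,.02):
    uv=proj('side',[p+x*o+[0,0,dz]])[0]; print(nm,o,((uv-[290,150]+.5)*6.6).round(0))
for dy in (-.005,.005):
    uv=proj('side',[p+y*dy+[0,0,.0089+.025]])[0]; print('top dy',dy,((uv-[290,150]+.5)*6.6).round(0))
"
```

```text
tips -0.02 [300. 390.]
tips 0 [349. 383.]
tips 0.02 [398. 376.]
top -0.02 [301. 216.]
top 0 [351. 209.]
top 0.02 [402. 202.]
in -0.02 [300. 238.]
in 0 [351. 231.]
in 0.02 [401. 224.]
top dy -0.005 [355. 215.]
top dy 0.005 [348. 202.]
```

Seen from the side, the U-bolt straddles the pipe upright in the jaws, with leg tips at about (297,385) and (400,372), within about 1 mm of prediction. The top view is blocked by the arm. I'll lower it over the pipe.

>>> send_rows --deltas '[{"tx":0.02,"ty":-0.065,"tz":0.1,"ax":0,"ay":0,"az":0.03,"claw":230},{"tx":0.02,"ty":-0.065,"tz":0.3,"ax":0,"ay":0,"az":0.03,"claw":230},{"tx":0.02,"ty":-0.065,"tz":0.5,"ax":0,"ay":0,"az":0.03,"claw":230},{"tx":0.02,"ty":-0.065,"tz":0.7,"ax":0,"ay":0,"az":0.03,"claw":230},{"tx":0.02,"ty":-0.065,"tz":0.9,"ax":0,"ay":0,"az":0.03,"claw":230},{"tx":0.02,"ty":-0.065,"tz":1.0,"ax":0,"ay":0,"az":0.03,"claw":230},{"tx":0.02,"ty":-0.065,"tz":1.05,"ax":0,"ay":0,"az":0.03,"claw":230},{"tx":0.02,"ty":-0.065,"tz":1.05,"ax":0,"ay":0,"az":0.03,"claw":230}]'

```text
clock: 8.8
position: [0.566, 0.1025, 0.1271]
eef_rot: [0.999, 0.044, 0.0, 0.0]
ft_force: [0.3, -0.4, -0.8]
grip_width: 0.049
```

```bash
python3 -c "
from h import *
plan([(.5649,.1012,.108,5)]);print(state()['torque'])
s=grab_frame('side')
cv2.imwrite('pics/low_s.png',cv2.resize(s[170:260,300:390],(600,600),interpolation=2)[:600,:,::-1])
"
```

```text
at [0.566  0.1025 0.1271] yaw 5.01 t 8.8 w 0.049 F [ 0.3 -0.4 -0.8]
{'tx': np.float64(-0.024), 'ty': np.float64(0.025), 'tz': np.float64(0.382), 'ax': np.float64(0.0), 'ay': np.float64(-0.0), 'az': np.float64(0.0)}
[-0.03382371  0.00693456 -0.0192611 ]
```

View pics/low_s.png

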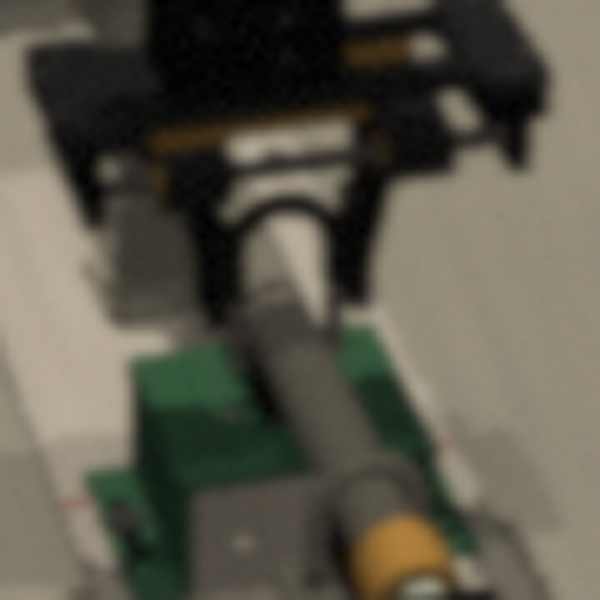

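>>> send_rows --deltas '[{"tx":-0.015,"ty":0.01,"tz":0.1,"ax":0,"ay":0,"az":0,"claw":230},{"tx":-0.015,"ty":0.01,"tz":0.2,"ax":0,"ay":0,"az":0,"claw":230},{"tx":-0.015,"ty":0.01,"tz":0.26,"ax":0,"ay":0,"az":0,"claw":230},{"tx":-0.015,"ty":0.01,"tz":0.3,"ax":0,"ay":0,"az":0,"claw":230},{"tx":-0.015,"ty":0.01,"tz":0.33,"ax":0,"ay":0,"az":0,"claw":230},{"tx":-0.015,"ty":0.01,"tz":0.33,"ax":0,"ay":0,"az":0,"claw":230}]'

```text
clock: 9.6
position: [0.5652, 0.102, 0.1105]
eef_rot: [0.999, 0.044, -0.0, 0.0]
ft_force: [-0.2, 0.2, -0.8]
grip_width: 0.0488
```

>>> send_rows --deltas '[{"tx":0,"ty":0,"tz":0.02,"ax":0,"ay":0,"az":0,"claw":230},{"tx":0,"ty":0,"tz":0.03,"ax":0,"ay":0,"az":0,"claw":230}]'

```text
clock: 9.85
position: [0.5653, 0.1021, 0.1091]
eef_rot: [0.999, 0.044, 0.0, -0.0]
ft_force: [0.5, 0.3, -1.4]
grip_width: 0.0494
```

>>> send_rows --deltas '[{"tx":0,"ty":0,"tz":0.02,"ax":0,"ay":0,"az":0,"claw":230},{"tx":0,"ty":0,"tz":0.03,"ax":0,"ay":0,"az":0,"claw":230}]'

```text
clock: 10.1
position: [0.5653, 0.102, 0.1076]
eef_rot: [0.999, 0.044, 0.0, 0.0]
ft_force: [-0.6, 0.4, 0.5]
grip_width: 0.0488
```

>>> send_rows --deltas '[{"tx":0,"ty":0,"tz":0.02,"ax":0,"ay":0,"az":0,"claw":230},{"tx":0,"ty":0,"tz":0.03,"ax":0,"ay":0,"az":0,"claw":230}]'

```text
clock: 10.35
position: [0.565, 0.1019, 0.1059]
eef_rot: [0.999, 0.044, -0.0, 0.0]
ft_force: [-1.4, -0.3, -1.4]
grip_width: 0.0486
```

>>> send_rows --deltas '[{"tx":0,"ty":0,"tz":0.02,"ax":0,"ay":0,"az":0,"claw":230},{"tx":0,"ty":0,"tz":0.03,"ax":0,"ay":0,"az":0,"claw":230}]'

```text
clock: 10.6
position: [0.5651, 0.1019, 0.1044]
eef_rot: [0.999, 0.044, -0.0, 0.0]
ft_force: [-2.1, -0.7, 1.2]
grip_width: 0.0487
```

>>> send_rows --deltas '[{"tx":0,"ty":0,"tz":0.02,"ax":0,"ay":0,"az":0,"claw":230},{"tx":0,"ty":0,"tz":0.03,"ax":0,"ay":0,"az":0,"claw":230}]'

```text
clock: 10.85
position: [0.5651, 0.1019, 0.103]
eef_rot: [0.999, 0.044, -0.0, 0.0]
ft_force: [-2.3, -1.9, 0.8]
grip_width: 0.0487
```

```bash
python3 -c "
from h import *
plan([(.5649,.1012,.108,5)]);print(state()['torque'])
s=grab_frame('side')
cv2.imwrite('pics/in_s.png',cv2.resize(s[170:260,300:390],(600,600),interpolation=2)[:600,:,::-1])
"
```

```text
at [0.5651 0.1019 0.103 ] yaw 5.01 t 10.85 w 0.0487 F [-2.3 -1.9  0.8]
{'tx': np.float64(-0.005), 'ty': np.float64(0.014), 'tz': np.float64(-0.101), 'ax': np.float64(0.0), 'ay': np.float64(0.0), 'az': np.float64(0.0)}
[-0.51669696  0.60305053 -0.00260951]
```

View pics/in_s.png

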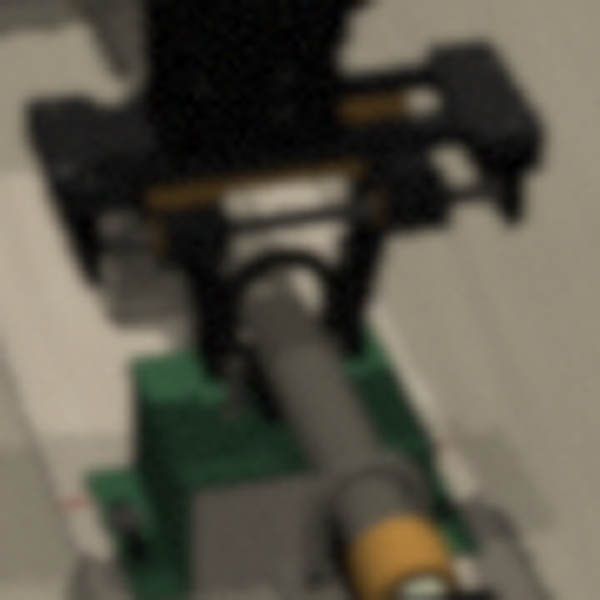

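The left leg looks to be entering its hole, at about (232,395) in the crop. There is a side load of about 2–3 N, so I'll shift 0.5 mm to relieve it and carry on down.

>>> send_rows --deltas '[{"tx":-0.01,"ty":0.01,"tz":0.0,"ax":0,"ay":0,"az":0,"claw":230},{"tx":-0.01,"ty":0.01,"tz":0.015,"ax":0,"ay":0,"az":0,"claw":230}]'

```text
clock: 11.15
position: [0.565, 0.1017, 0.1024]
eef_rot: [0.999, 0.044, 0.0, -0.0]
ft_force: [-0.2, -0.8, -1.4]
grip_width: 0.0489
```

>>> send_rows --deltas '[{"tx":0,"ty":0,"tz":0.02,"ax":0,"ay":0,"az":0,"claw":230},{"tx":0,"ty":0,"tz":0.02,"ax":0,"ay":0,"az":0,"claw":230}]'

```text
clock: 11.4
position: [0.5649, 0.1016, 0.1013]
eef_rot: [0.999, 0.044, 0.0, -0.0]
ft_force: [-0.4, -0.3, -1.2]
grip_width: 0.049
```

>>> send_rows --deltas '[{"tx":0,"ty":0,"tz":0.015,"ax":0,"ay":0,"az":0,"claw":230},{"tx":0,"ty":0,"tz":0.03,"ax":0,"ay":0,"az":0,"claw":230}]'

```text
clock: 11.65
position: [0.565, 0.1016, 0.1]
eef_rot: [0.999, 0.044, 0.0, -0.0]
ft_force: [-0.5, 0.7, 2.3]
grip_width: 0.0489
```

>>> send_rows --deltas '[{"tx":0,"ty":0,"tz":0.015,"ax":0,"ay":0,"az":0,"claw":230},{"tx":0,"ty":0,"tz":0.03,"ax":0,"ay":0,"az":0,"claw":230}]'

```text
clock: 11.9
position: [0.5652, 0.1015, 0.0987]
eef_rot: [0.999, 0.044, 0.0, -0.0]
ft_force: [-1.0, 0.2, 6.8]
grip_width: 0.0484
```

>>> send_rows --deltas '[{"tx":0,"ty":0,"tz":0.015,"ax":0,"ay":0,"az":0,"claw":230},{"tx":0,"ty":0,"tz":0.03,"ax":0,"ay":0,"az":0,"claw":230}]'

```text
clock: 12.15
position: [0.565, 0.1015, 0.097]
eef_rot: [0.999, 0.044, 0.0, -0.0]
ft_force: [-0.3, -0.9, 4.1]
grip_width: 0.0485
```

>>> send_rows --deltas '[{"tx":0,"ty":0,"tz":0.015,"ax":0,"ay":0,"az":0,"claw":230},{"tx":0,"ty":0,"tz":0.03,"ax":0,"ay":0,"az":0,"claw":230}]'

```text
clock: 12.4
position: [0.5647, 0.1015, 0.0952]
eef_rot: [0.999, 0.044, -0.0, 0.0]
ft_force: [0.0, -0.1, 3.6]
grip_width: 0.0486
```

>>> send_rows --deltas '[{"tx":0,"ty":0,"tz":0.02,"ax":0,"ay":0,"az":0,"claw":230},{"tx":0,"ty":0,"tz":0.04,"ax":0,"ay":0,"az":0,"claw":230}]'

```text
clock: 12.65
position: [0.5647, 0.1015, 0.0932]
eef_rot: [0.999, 0.044, -0.0, 0.0]
ft_force: [-1.2, 0.0, 3.7]
grip_width: 0.0489
```

>>> send_rows --deltas '[{"tx":0,"ty":0,"tz":0.02,"ax":0,"ay":0,"az":0,"claw":230},{"tx":0,"ty":0,"tz":0.04,"ax":0,"ay":0,"az":0,"claw":230}]'

```text
clock: 12.9
position: [0.5648, 0.1015, 0.0912]
eef_rot: [0.999, 0.044, -0.0, 0.0]
ft_force: [-1.2, -0.3, 4.4]
grip_width: 0.0486
```

>>> send_rows --deltas '[{"tx":0,"ty":0,"tz":0.01,"ax":0,"ay":0,"az":0,"claw":230},{"tx":0,"ty":0,"tz":0.02,"ax":0,"ay":0,"az":0,"claw":230}]'

```text
clock: 13.15
position: [0.5648, 0.1015, 0.0903]
eef_rot: [0.999, 0.044, -0.0, 0.0]
ft_force: [-0.8, -0.2, 3.5]
grip_width: 0.0487
```

>>> send_rows --deltas '[{"tx":0,"ty":0,"tz":0.01,"ax":0,"ay":0,"az":0,"claw":230},{"tx":0,"ty":0,"tz":0.02,"ax":0,"ay":0,"az":0,"claw":230}]'

```text
clock: 13.4
position: [0.5648, 0.1015, 0.0893]
eef_rot: [0.999, 0.044, -0.0, 0.0]
ft_force: [-0.6, 0.0, 3.5]
grip_width: 0.0488
```

>>> send_rows --deltas '[{"tx":0,"ty":0,"tz":0.01,"ax":0,"ay":0,"az":0,"claw":230},{"tx":0,"ty":0,"tz":0.01,"ax":0,"ay":0,"az":0,"claw":230}]'

```text
clock: 13.65
position: [0.5649, 0.1014, 0.0889]
eef_rot: [0.999, 0.044, 0.0, -0.0]
ft_force: [-0.6, 0.6, 4.4]
grip_width: 0.0487
```

>>> send_rows --deltas '[{"tx":0,"ty":0,"tz":0.01,"ax":0,"ay":0,"az":0,"claw":230},{"tx":0,"ty":0,"tz":0.01,"ax":0,"ay":0,"az":0,"claw":230}]'

```text
clock: 13.9
position: [0.565, 0.1015, 0.0888]
eef_rot: [0.999, 0.044, 0.0, -0.0]
ft_force: [-2.2, 0.9, 8.6]
grip_width: 0.0485
```

>>> send_rows --deltas '[{"tx":0,"ty":0,"tz":0.01,"ax":0,"ay":0,"az":0,"claw":230},{"tx":0,"ty":0,"tz":0.01,"ax":0,"ay":0,"az":0,"claw":230}]'

```text
clock: 14.15
position: [0.5651, 0.1015, 0.0886]
eef_rot: [0.999, 0.044, 0.0, -0.0]
ft_force: [-4.7, 0.2, 12.9]
grip_width: 0.0484
```

>>> send_rows --deltas '[{"tx":0,"ty":0,"tz":0.01,"ax":0,"ay":0,"az":0,"claw":230},{"tx":0,"ty":0,"tz":0.01,"ax":0,"ay":0,"az":0,"claw":230}]'

```text
clock: 14.4
position: [0.5652, 0.1015, 0.0885]
eef_rot: [0.999, 0.044, 0.0, -0.0]
ft_force: [-6.6, 0.0, 16.9]
grip_width: 0.0491
```

Contact is building at TCP z 0.0885, with a sideways component (Fx −6.6 N), so the bend sits slightly off-centre towards +x. I'll ease up, shift to −x, and press again.

>>> send_rows --deltas '[{"tx":0,"ty":0,"tz":-0.02,"ax":0,"ay":0,"az":0,"claw":230},{"tx":-0.015,"ty":0,"tz":-0.02,"ax":0,"ay":0,"az":0,"claw":230},{"tx":-0.015,"ty":0,"tz":-0.02,"ax":0,"ay":0,"az":0,"claw":230}]'

```text
clock: 14.78
position: [0.5649, 0.1015, 0.0887]
eef_rot: [0.999, 0.044, 0.001, -0.0]
ft_force: [3.9, 1.3, 5.7]
grip_width: 0.0486
```

>>> send_rows --deltas '[{"tx":0,"ty":0,"tz":0.01,"ax":0,"ay":0,"az":0,"claw":230},{"tx":0,"ty":0,"tz":0.01,"ax":0,"ay":0,"az":0,"claw":230}]'

```text
clock: 15.02
position: [0.565, 0.1015, 0.0886]
eef_rot: [0.999, 0.044, 0.001, -0.0]
ft_force: [0.8, -0.2, 10.3]
grip_width: 0.0485
```

>>> send_rows --deltas '[{"tx":0,"ty":0,"tz":0.01,"ax":0,"ay":0,"az":0,"claw":230},{"tx":0,"ty":0,"tz":0.01,"ax":0,"ay":0,"az":0,"claw":230}]'

```text
clock: 15.28
position: [0.5651, 0.1015, 0.0885]
eef_rot: [0.999, 0.044, 0.001, -0.0]
ft_force: [-0.5, 0.5, 15.2]
grip_width: 0.0487
```

```bash
python3 -c "
from h import *
print(state()['torque'])
s=grab_frame('side')
cv2.imwrite('pics/seat_s.png',cv2.resize(s[190:250,310:380],(700,600),interpolation=2)[:600,:,::-1])
p=np.array([.565,.1015,.0]);
yy=np.array([-.0872,.996,0]);xx=np.array([.996,.0872,0])
for zt in (.111,.112,.113):
  for h,nm in((.0,'pipe top front'),):
    print(zt,((proj('side',[p-yy*.005+[0,0,zt],p+[0,0,zt+.010],p-yy*.00475+[0,0,zt+.005]])-[310,190]+.5)*10).round(0).tolist())
for d in (-.03,-.05): print(((proj('side',[p+yy*d+xx*a+[0,0,.0975] for a in(-.0135,.0135)])-[310,190]+.5)*10).round(0).tolist())
"
```

```text
[-0.07300273  0.16073104  0.02672079]
0.111 [[330.0, 261.0], [325.0, 219.0], [330.0, 244.0]]
0.112 [[330.0, 258.0], [325.0, 216.0], [330.0, 241.0]]
0.113 [[330.0, 255.0], [325.0, 212.0], [330.0, 238.0]]
[[305.0, 363.0], [405.0, 348.0]]
[[325.0, 406.0], [426.0, 391.0]]
```

View pics/seat_s.png

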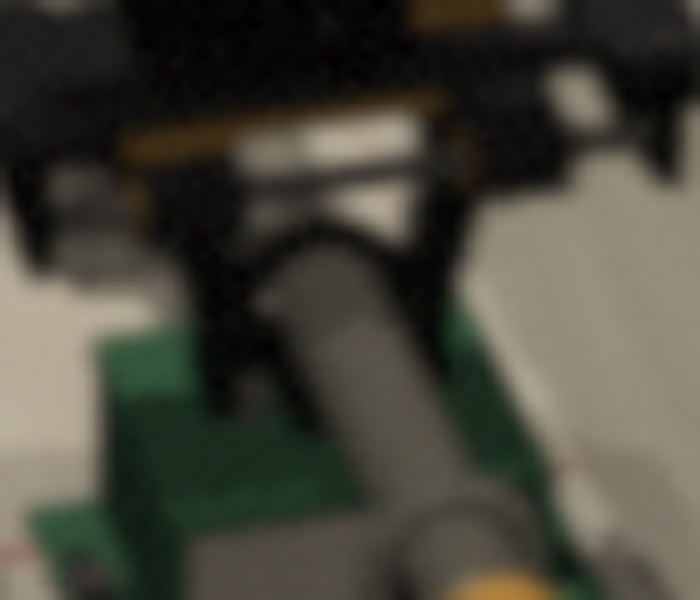

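>>> send_rows --deltas '[{"tx":0,"ty":0,"tz":0.005,"ax":0,"ay":0,"az":0,"claw":230},{"tx":0,"ty":0,"tz":0.01,"ax":0,"ay":0,"az":0,"claw":230},{"tx":0,"ty":0,"tz":0.01,"ax":0,"ay":0,"az":0,"claw":230}]'

```text
clock: 15.7
position: [0.5651, 0.1015, 0.0885]
eef_rot: [0.999, 0.044, 0.001, -0.001]
ft_force: [-3.0, -0.9, 19.7]
grip_width: 0.049
```

A hard stop: about 20 N and z no longer changes. I'll ease off, open and retreat straight up to look.

>>> send_rows --deltas '[{"tx":0,"ty":0,"tz":-0.02,"ax":0,"ay":0,"az":0,"claw":230},{"tx":0,"ty":0,"tz":-0.02,"ax":0,"ay":0,"az":0,"claw":120},{"tx":0,"ty":0,"tz":-0.02,"ax":0,"ay":0,"az":0,"claw":40},{"tx":0,"ty":0,"tz":-0.02,"ax":0,"ay":0,"az":0,"claw":0},{"tx":0,"ty":0,"tz":-0.02,"ax":0,"ay":0,"az":0,"claw":0}]'

```text
clock: 16.32
position: [0.5634, 0.1014, 0.0872]
eef_rot: [0.999, 0.044, -0.001, 0.0]
ft_force: [0.5, -0.5, 0.3]
grip_width: 0.0711
```

>>> send_rows --deltas '[{"tx":0,"ty":0,"tz":-0.3,"ax":0,"ay":0,"az":0,"claw":0},{"tx":0,"ty":0,"tz":-0.8,"ax":0,"ay":0,"az":0,"claw":0},{"tx":0,"ty":0,"tz":-1.5,"ax":0,"ay":0,"az":0,"claw":0},{"tx":0,"ty":0,"tz":-2.2,"ax":0,"ay":0,"az":0,"claw":0},{"tx":0,"ty":0,"tz":-2.8,"ax":0,"ay":0,"az":0,"claw":0},{"tx":0,"ty":0,"tz":-3.0,"ax":0,"ay":0,"az":0,"claw":0}]'

```text
clock: 17.08
position: [0.5648, 0.1013, 0.2402]
eef_rot: [0.999, 0.044, 0.001, -0.001]
ft_force: [-0.8, 0.6, -0.5]
grip_width: 0.0868
```

```bash
python3 -c "
from h import *
plan([(.5,-.1,.25,5)])
s=grab_frame('side')
cv2.imwrite('pics/rel_s.png',cv2.resize(s[190:250,310:380],(700,600),interpolation=2)[:600,:,::-1])
for r in trace('side','ubolt_mid')[:2]: print(r['xy'],r['confidence'],r['mask'].sum())
"
```

```text
at [0.5648 0.1013 0.2402] yaw 4.99 t 17.07 w 0.0868 F [-0.8  0.6 -0.5]
{'tx': np.float64(-1.641), 'ty': np.float64(3.897), 'tz': np.float64(-0.205), 'ax': np.float64(-0.01), 'ay': np.float64(-0.03), 'az': np.float64(-0.0)}
[333.2, 216.2] 0.71 128
```

View pics/rel_s.png

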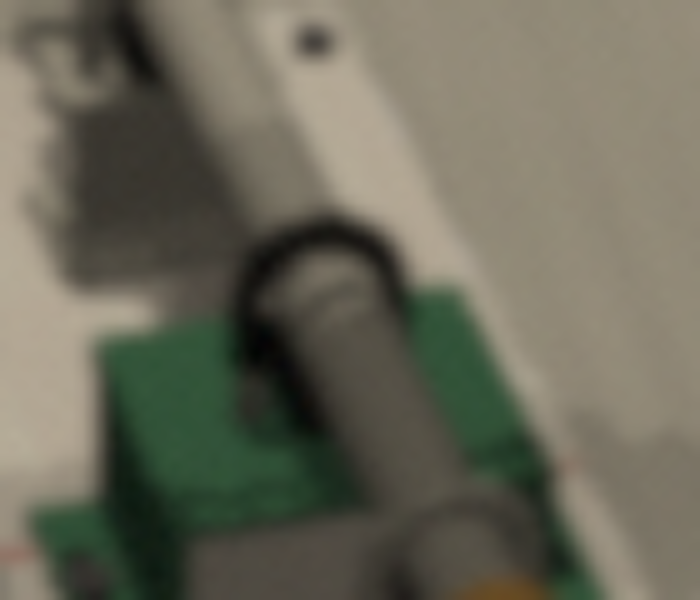

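The U-bolt straddles the pipe with its leg in the near hole (at about (250,390)) and the bend apex at about (325,230). I'll clear the arm for a top view to check the depth.

>>> send_rows --deltas '[{"tx":-0.3,"ty":0.6,"tz":-0.3,"ax":0,"ay":0,"az":0,"claw":0},{"tx":-0.7,"ty":1.5,"tz":-0.6,"ax":0,"ay":0,"az":0,"claw":0},{"tx":-1.2,"ty":2.5,"tz":-0.9,"ax":0,"ay":0,"az":0,"claw":0},{"tx":-1.6,"ty":3.5,"tz":-1.0,"ax":0,"ay":0,"az":0,"claw":0},{"tx":-1.8,"ty":4.5,"tz":-1.0,"ax":0,"ay":0,"az":0,"claw":0},{"tx":-1.9,"ty":5.5,"tz":-1.0,"ax":0,"ay":0,"az":0,"claw":0},{"tx":-1.9,"ty":5.8,"tz":-1.0,"ax":0,"ay":0,"az":0,"claw":0}]'

```text
clock: 18.05
position: [0.4933, -0.199, 0.2871]
eef_rot: [0.999, 0.041, -0.0, 0.0]
ft_force: [0.1, 0.6, -0.4]
grip_width: 0.0871
```

```bash
python3 -c "
from h import *
s=grab_frame('side');t=grab_frame('top')
cv2.imwrite('pics/fin_s.png',s[:,:,::-1]);cv2.imwrite('pics/fin_t.png',t[:,:,::-1])
cv2.imwrite('pics/fin_sz.png',cv2.resize(s[200:250,315:375],(720,600),interpolation=2)[:,:,::-1])
cv2.imwrite('pics/fin_tz.png',cv2.resize(t[180:240,240:310],(700,600),interpolation=2)[:,:,::-1])
"
```

```text
(no output)
```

View pics/fin_sz.png

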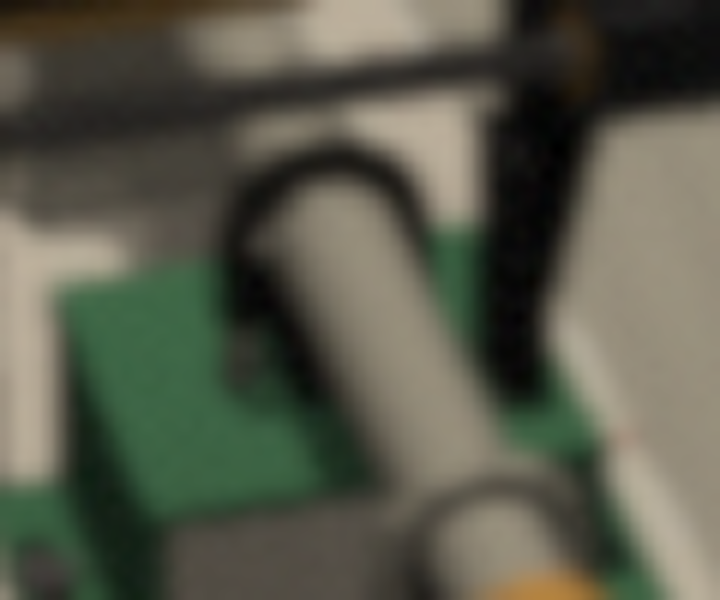

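View pics/fin_tz.png

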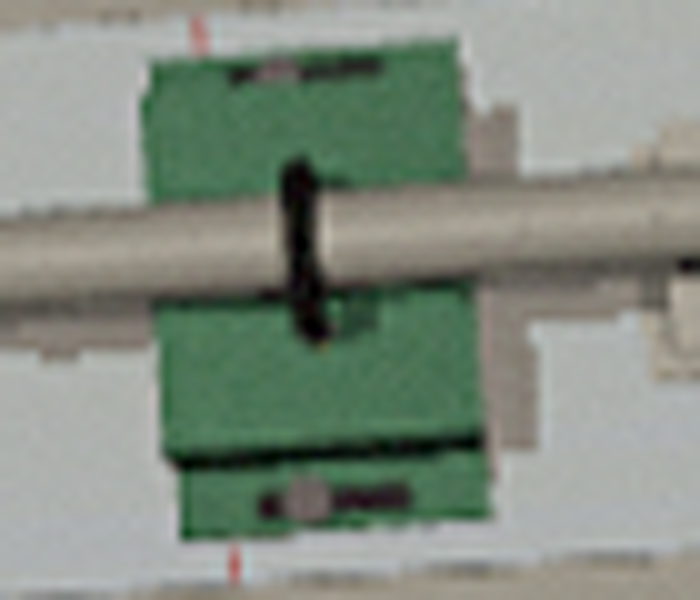

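```bash
python3 -c "
from h import *
T=lambda x,y:(240+(x+.5)/10-.5,180+(y+.5)/10-.5)
print(onz('top',[T(302,250)],.117).round(4), onz('top',[T(300,165),T(315,340)],.1).round(4))
def S(x,y): return (315+(x+.5)/12-.5,200+(y+.5)/12-.5)
print(tri([S(330,160)],[T(302,250)]).round(4))
plan([(.54,.0,.25,5),(.565,.1,.16,5)])
"
```

```text
[[0.5591 0.1009 0.117 ]] [[0.5859 0.1028 0.1   ]
 [0.5364 0.0976 0.1   ]]
[[0.5621 0.1007 0.1166 0.0058]]
at [ 0.4937 -0.1976  0.2868] yaw 4.79 t 18.15 w 0.087 F [ 0.3  1.2 -0.2]
{'tx': np.float64(1.254), 'ty': np.float64(-3.862), 'tz': np.float64(0.729), 'ax': np.float64(0.01), 'ay': np.float64(0.02), 'az': np.float64(-0.03)}
{'tx': np.float64(1.923), 'ty': np.float64(-5.816), 'tz': np.float64(2.525), 'ax': np.float64(0.01), 'ay': np.float64(0.02), 'az': np.float64(-0.03)}
```

>>> send_rows --deltas '[{"tx":0.3,"ty":-1.0,"tz":0,"ax":0,"ay":0,"az":0,"claw":255},{"tx":0.7,"ty":-2.0,"tz":0.2,"ax":0,"ay":0,"az":0,"claw":255},{"tx":1.0,"ty":-3.0,"tz":0.4,"ax":0,"ay":0,"az":0,"claw":255},{"tx":1.3,"ty":-4.0,"tz":0.7,"ax":0,"ay":0,"az":0,"claw":255},{"tx":1.6,"ty":-5.0,"tz":1.2,"ax":0,"ay":0,"az":0,"claw":255},{"tx":1.9,"ty":-5.8,"tz":1.8,"ax":0,"ay":0,"az":0,"claw":255},{"tx":1.92,"ty":-5.82,"tz":2.3,"ax":0,"ay":0,"az":0,"claw":255},{"tx":1.92,"ty":-5.82,"tz":2.3,"ax":0,"ay":0,"az":0,"claw":255}]' --grip_force 5

```text
clock: 19.15
position: [0.5629, 0.1036, 0.1706]
eef_rot: [0.999, 0.045, -0.002, 0.001]
ft_force: [-0.1, 0.2, 0.2]
grip_width: 0.0151
```

```bash
python3 -c "
from h import *
plan([(.565,.1005,.145,5)])"
```

```text
at [0.5629 0.1036 0.1706] yaw 5.11 t 19.15 w 0.0151 F [-0.1  0.2  0.2]
{'tx': np.float64(0.039), 'ty': np.float64(0.065), 'tz': np.float64(0.511), 'ax': np.float64(0.02), 'ay': np.float64(0.04), 'az': np.float64(0.02)}
```

>>> send_rows --deltas '[{"tx":0.03,"ty":0.04,"tz":0.2,"ax":0,"ay":0,"az":0,"claw":255},{"tx":0.03,"ty":0.04,"tz":0.4,"ax":0,"ay":0,"az":0,"claw":255},{"tx":0.03,"ty":0.04,"tz":0.47,"ax":0,"ay":0,"az":0,"claw":255},{"tx":0.03,"ty":0.04,"tz":0.5,"ax":0,"ay":0,"az":0,"claw":255},{"tx":0.03,"ty":0.04,"tz":0.5,"ax":0,"ay":0,"az":0,"claw":255}]'

```text
clock: 19.77
position: [0.5667, 0.1006, 0.148]
eef_rot: [0.999, 0.044, 0.0, -0.0]
ft_force: [-0.4, 0.2, -1.1]
grip_width: 0.0006
```

>>> send_rows --deltas '[{"tx":0,"ty":0,"tz":0.01,"ax":0,"ay":0,"az":0,"claw":255},{"tx":0,"ty":0,"tz":0.02,"ax":0,"ay":0,"az":0,"claw":255}]'

```text
clock: 20.02
position: [0.5667, 0.1007, 0.1469]
eef_rot: [0.999, 0.044, 0.0, -0.0]
ft_force: [-0.1, 0.7, 0.2]
grip_width: 0.0006
```

>>> send_rows --deltas '[{"tx":0,"ty":0,"tz":0.01,"ax":0,"ay":0,"az":0,"claw":255},{"tx":0,"ty":0,"tz":0.02,"ax":0,"ay":0,"az":0,"claw":255}]'

```text
clock: 20.27
position: [0.5666, 0.1007, 0.1458]
eef_rot: [0.999, 0.044, 0.0, 0.0]
ft_force: [0.7, 0.8, 0.4]
grip_width: 0.0006
```

>>> send_rows --deltas '[{"tx":-0.03,"ty":0,"tz":0.03,"ax":0,"ay":0,"az":0,"claw":255},{"tx":-0.03,"ty":0,"tz":0.06,"ax":0,"ay":0,"az":0,"claw":255},{"tx":-0.03,"ty":0,"tz":0.06,"ax":0,"ay":0,"az":0,"claw":255}]'

```text
clock: 20.65
position: [0.5651, 0.1005, 0.1428]
eef_rot: [0.999, 0.044, -0.0, 0.0]
ft_force: [-0.6, -0.9, 1.5]
grip_width: 0.0006
```

>>> send_rows --deltas '[{"tx":0,"ty":0,"tz":0.01,"ax":0,"ay":0,"az":0,"claw":255},{"tx":0,"ty":0,"tz":0.02,"ax":0,"ay":0,"az":0,"claw":255}]'

```text
clock: 20.9
position: [0.5653, 0.1005, 0.1422]
eef_rot: [0.999, 0.044, 0.0, -0.0]
ft_force: [-2.3, -0.1, 8.0]
grip_width: 0.0004
```

>>> send_rows --deltas '[{"tx":0,"ty":0,"tz":0.01,"ax":0,"ay":0,"az":0,"claw":255},{"tx":0,"ty":0,"tz":0.02,"ax":0,"ay":0,"az":0,"claw":255}]'

```text
clock: 21.15
position: [0.5655, 0.1005, 0.1419]
eef_rot: [0.999, 0.044, 0.0, -0.0]
ft_force: [-5.2, -0.3, 16.5]
grip_width: 0.0005
```

>>> send_rows --deltas '[{"tx":0,"ty":0,"tz":0.01,"ax":0,"ay":0,"az":0,"claw":255},{"tx":0,"ty":0,"tz":0.02,"ax":0,"ay":0,"az":0,"claw":255}]'

```text
clock: 21.4
position: [0.5656, 0.1005, 0.1416]
eef_rot: [0.999, 0.044, 0.0, -0.001]
ft_force: [-9.1, -0.5, 25.0]
grip_width: 0.0004
```

The bend top gives contact at TCP z of about 0.142. Now I'll touch the pipe top beside it; a fully home bend should be 10 mm lower.

>>> send_rows --deltas '[{"tx":0,"ty":0,"tz":-0.2,"ax":0,"ay":0,"az":0,"claw":255},{"tx":0.01,"ty":0,"tz":-0.4,"ax":0,"ay":0,"az":0,"claw":255},{"tx":0.01,"ty":0.3,"tz":-0.4,"ax":0,"ay":0,"az":0,"claw":255},{"tx":0.01,"ty":0.7,"tz":-0.4,"ax":0,"ay":0,"az":0,"claw":255},{"tx":0.01,"ty":0.7,"tz":-0.2,"ax":0,"ay":0,"az":0,"claw":255},{"tx":0.01,"ty":0.7,"tz":0.03,"ax":0,"ay":0,"az":0,"claw":255},{"tx":0.01,"ty":0.7,"tz":0.08,"ax":0,"ay":0,"az":0,"claw":255},{"tx":0.01,"ty":0.7,"tz":0.08,"ax":0,"ay":0,"az":0,"claw":255}]'

```text
clock: 22.4
position: [0.5685, 0.066, 0.1353]
eef_rot: [0.999, 0.044, -0.0, 0.0]
ft_force: [-0.5, 0.1, 0.7]
grip_width: 0.0005
```

>>> send_rows --deltas '[{"tx":0,"ty":0,"tz":0.02,"ax":0,"ay":0,"az":0,"claw":255},{"tx":0,"ty":0,"tz":0.03,"ax":0,"ay":0,"az":0,"claw":255}]'

```text
clock: 22.65
position: [0.5688, 0.0659, 0.1345]
eef_rot: [0.999, 0.044, 0.0, -0.0]
ft_force: [-0.3, -0.5, -0.2]
grip_width: 0.0007
```

>>> send_rows --deltas '[{"tx":0,"ty":0,"tz":0.01,"ax":0,"ay":0,"az":0,"claw":255},{"tx":0,"ty":0,"tz":0.02,"ax":0,"ay":0,"az":0,"claw":255}]'

```text
clock: 22.9
position: [0.5687, 0.0657, 0.1334]
eef_rot: [0.999, 0.044, 0.0, -0.0]
ft_force: [-0.3, -0.4, 0.1]
grip_width: 0.0003
```

>>> send_rows --deltas '[{"tx":0,"ty":0,"tz":0.01,"ax":0,"ay":0,"az":0,"claw":255},{"tx":0,"ty":0,"tz":0.02,"ax":0,"ay":0,"az":0,"claw":255}]'

```text
clock: 23.15
position: [0.5688, 0.0657, 0.1329]
eef_rot: [0.999, 0.044, -0.0, -0.0]
ft_force: [-3.7, -0.2, 10.8]
grip_width: 0.0002
```

>>> send_rows --deltas '[{"tx":0,"ty":0,"tz":0.01,"ax":0,"ay":0,"az":0,"claw":255},{"tx":0,"ty":0,"tz":0.02,"ax":0,"ay":0,"az":0,"claw":255}]'

```text
clock: 23.4
position: [0.5688, 0.0657, 0.1327]
eef_rot: [0.999, 0.044, -0.0, -0.001]
ft_force: [-9.2, -0.9, 22.4]
grip_width: 0.0006
```

The pipe top gives contact at 0.1329, so the bend top is about 9.2 mm above it (10 mm is the nominal home value). It is home. I'll retreat and take final checks.

>>> send_rows --deltas '[{"tx":0,"ty":0,"tz":-0.3,"ax":0,"ay":0,"az":0,"claw":255},{"tx":0,"ty":0,"tz":-1.0,"ax":0,"ay":0,"az":0,"claw":255},{"tx":0,"ty":0,"tz":-2.0,"ax":0,"ay":0,"az":0,"claw":255},{"tx":-0.3,"ty":0.8,"tz":-2.8,"ax":0,"ay":0,"az":0,"claw":255},{"tx":-0.7,"ty":1.8,"tz":-3.2,"ax":0,"ay":0,"az":0,"claw":255},{"tx":-1.1,"ty":2.8,"tz":-3.2,"ax":0,"ay":0,"az":0,"claw":255},{"tx":-1.5,"ty":3.8,"tz":-3.2,"ax":0,"ay":0,"az":0,"claw":255},{"tx":-1.8,"ty":4.8,"tz":-3.2,"ax":0,"ay":0,"az":0,"claw":255}]'

```text
clock: 24.4
position: [0.4992, -0.1829, 0.2919]
eef_rot: [0.999, 0.044, 0.001, -0.001]
ft_force: [0.4, -0.2, -0.3]
grip_width: 0.0006
```

>>> send_rows --deltas '[{"tx":0,"ty":0.9,"tz":0,"ax":0,"ay":0,"az":0,"claw":255},{"tx":0,"ty":1.0,"tz":0,"ax":0,"ay":0,"az":0,"claw":255},{"tx":0,"ty":1.0,"tz":0,"ax":0,"ay":0,"az":0,"claw":255},{"tx":0,"ty":1.0,"tz":0,"ax":0,"ay":0,"az":0,"claw":255}]'

```text
clock: 24.9
position: [0.5048, -0.2296, 0.2914]
eef_rot: [0.999, 0.045, 0.0, -0.0]
ft_force: [0.6, -0.3, 0.5]
grip_width: 0.0
```

```bash
python3 -c "
from h import *
st=state();print(st['position'],st['ft_force'],st['clock'])
s=grab_frame('side');t=grab_frame('top')
a=cv2.resize(s[190:260,300:390],(450,350),interpolation=2);b=cv2.resize(t[180:240,245:305],(350,350),interpolation=2)
cv2.imwrite('pics/last.png',np.vstack([np.hstack([a,b]),cv2.resize(s[150:400],(800,312))[:250]])[:,:,::-1])
"
```

```text
[ 0.50478259 -0.22955232  0.2913721 ] [ 0.58818079 -0.32042702  0.53667319] 24.9
```

View pics/last.png

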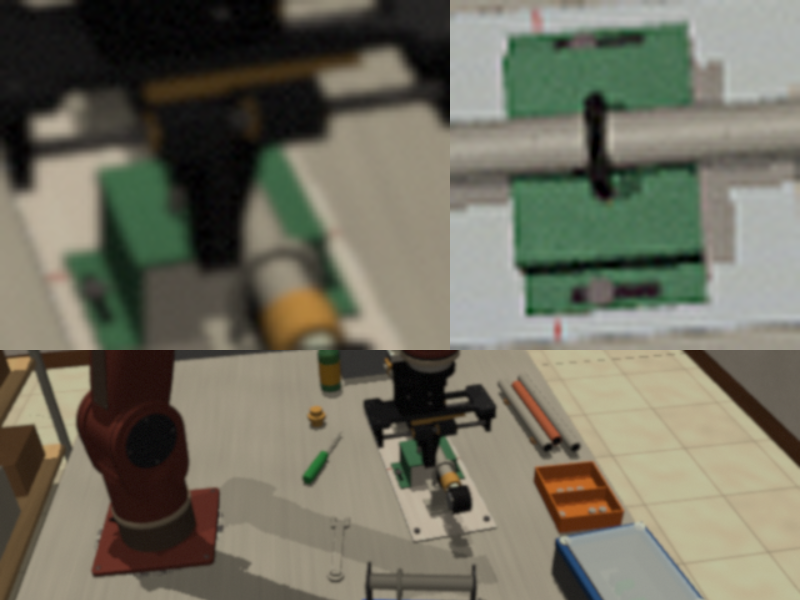

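The top view shows the U-bolt upright over the pipe at the bracket, and the loose things and the bare U-bolt look unmoved. The arm is clear, so I'll hand in.

```bash
python3 -c "
from station import *
print(job_done())"
```

```text
the job is handed in; nothing more can be done
None
```

I took the sleeved U-bolt off the rack, lowered it over the pipe at the green bracket, pressed it home past the spring retainers, released it, and handed in at about 25 s. `job_done()` gives no verdict, so what follows is from my own checks.

- **Holes:** both camera views put the hole pair about 30 mm from the mark towards the flow sensor. The legs went in there directly, with only 2–3 N of side load that I relieved with a 0.5 mm shift.
- **Force:** passing the retainers showed up to about 7 N at the wrist. The highest push on the U-bolt was 25 N vertical with 9 N sideways, during a touch check from above. With the tongues' squeeze of about 15 N I put the total contact at roughly 40 N, under the 50 N limit, but I could not measure that sum directly.
- **Depth:** closed-finger touches put the bend's top about 9.2 mm above the pipe's top, against 10 mm nominal when home, so it reads fully seated. When I first pressed it home, position readings with my assumed pipe height gave only about 13.6 mm of depth, where 13.2 mm is needed. The touch check was the more direct measurement, and it found the pipe about 2 mm higher than I had assumed.
- **Last views:** the top view shows the U-bolt straddling the pipe at the bracket. At the end the gripper hid it from the side camera, but the earlier side view after release showed the near leg in its hole. The arm was clear with near-zero wrist force. The bare U-bolt, spanner, screwdriver, coupling and bottle looked unmoved; the spare valve was not in that last crop, but the arm never went near it.

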